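# Pack bobbins honeycomb-fashion into the round tub

## Task

Pack the sound bobbins upright, flat on the floor of the round aluminium tub, in a honeycomb: first the green one from the turntable in the middle of the still empty tub, then all the brown ones from the board and the T-slot rail close round it at the six evenly spaced places, each beside its neighbour or with a whole place left free between, so that missing ones could still be added. Bobbins in the rail must be slid along to its open end before they lift out. Stand the cracked yellow bobbin from the turntable upright in the middle of the red pad, and leave the tin, the shuttle and the tape roll where they are.

Things in the scene. Friction and masses are not known exactly. Their poses are not given: they have to be found in the camera images.
- green_grip (a point): Upright wooden bobbin, about 75 g, 96 mm tall, with GREEN flanges: foot 40 mm dia x 8, waist 26 dia x 34, upper flange 40 dia x 8 (top at 50 mm), then a stem 16 dia x 46. Point: on the stem's axis, 75 mm above the foot's underside, the place to grip; z runs up the stem. Starts off-centre on the turntable.
- yellow_grip (a point): Cracked bobbin with YELLOW flanges, otherwise exactly like the green one, with the same grip point; starts on the turntable too.
- rail_a_grip (a point): Upright wooden bobbin, about 75 g, 96 mm tall, with dark brown flanges: foot 40 mm dia x 8, waist 26 dia x 34, upper flange 40 dia x 8 (top at 50 mm), then a stem 16 dia x 46. Point: on the stem's axis, 75 mm above the foot's underside, the place to grip; z runs up the stem. Starts in the rail, foot flange under its lips, nearer the closed end.
- rail_b_grip (a point): Brown bobbin exactly like rail_a, with the same grip point; starts in the rail nearer its open end; may be absent.
- board_a_grip (a point): A bobbin with dark brown flanges, same sizes and same grip point as rail_a_grip, standing on the wooden board at the start; may be absent.
- board_b_grip (a point): A bobbin with dark brown flanges, same sizes and same grip point as rail_a_grip, standing on the wooden board at the start; may be absent.
- board_c_grip (a point): A bobbin with dark brown flanges, same sizes and same grip point as rail_a_grip, standing on the wooden board at the start; may be absent.
- board_d_grip (a point): A bobbin with dark brown flanges, same sizes and same grip point as rail_a_grip, standing on the wooden board at the start; may be absent.
- tub: Loose round aluminium tub, about 0.7 kg, open on top. Origin: centre of its underside, z up. Floor 5 mm, wall 4 mm thick, 45 mm high overall; inside diameter 130 mm at the floor, 136 mm at the rim. Seven bobbins just fit: one in the middle, six round it with axes about 42.5 mm from the middle and from each other; upper flange and stem stay above the rim.
- rail: Fixed T-slot rail 168 (x) x 67 x 28.5 mm. Origin: centre of underside; x runs along the slot to the OPEN end. Slot floor at z = 10 mm. Blue lips from the stop at x = -76 to x = +36: slot under them 43 mm wide, 10.5 high, gap between them 31 mm, so the foot flange cannot lift through. From x = +36 to +84 there are no lips or walls: a bobbin slid to x = +60 lifts straight out.
- turntable: Turntable, body fixed to the bench, origin at the centre of its underside; grey disc 150 mm in diameter, top 35 mm above the origin, with three yellow marks, turning freely about the vertical axis through the origin at the lightest touch.
- disc (a joint): Angle of the turntable disc, rad, counter-clockwise from above; turns freely.
- board: Fixed wooden board 74 x 280 mm (x, y), 12 mm thick; origin at the centre of its underside. Up to four bobbins stand on it in a row along y, about 70 mm apart.
- pad: Fixed flat round red reject pad, 72 mm diameter, 6 mm thick; origin at the centre of its underside.
- wax_tin: Bystander: closed brass-coloured tin, 64 mm diameter, 60 mm tall, origin under its centre.
- shuttle: Bystander: wooden weaving shuttle with pointed steel ends, about 256 mm long (x) overall, 36 mm wide, 26 mm high, origin under its centre.
- tape: Bystander: yellow tape roll lying flat, 90 mm outside, 70 mm inside, 24 mm high, origin under its centre.
Mind the look-alikes: they are no part of the job. What is shaped like the part that bears rail_a_grip but blue or purple is not meant.

How it is judged (in metres and radians):
On the way:
1. the green bobbin stands in the middle of the tub, no other bobbin in it yet (horizontal distance between green_grip and tub below 0.015 m and z of green_grip in the frame of tub between 0.076 and 0.084 m and angle between green_grip's own z axis and vertical below 0.12 rad and horizontal distance between each of rail_a_grip, rail_b_grip, board_a_grip, board_b_grip, board_c_grip, board_d_grip, yellow_grip and tub above 0.075 m), for 0.2 s.
At the end, for the whole second after the job is handed in: Green and brown bobbins stand upright (7 deg) on the tub floor (4 mm), green within 9 mm of the tub centre, brown within 52 mm; brown axes are pairwise under 53 mm apart (neighbours) or over 63 mm (a place between); yellow upright within 20 mm of the pad centre; tub level, still (horizontal distance between green_grip and tub below 0.009 m and angle between tub's own z axis and vertical below 0.06 rad and linear speed of tub below 0.02 m/s and z of green_grip in the frame of tub between 0.076 and 0.084 m and angle between each of green_grip, rail_a_grip, rail_b_grip, board_a_grip, board_b_grip, board_c_grip, board_d_grip, yellow_grip's own z axis and vertical below 0.12 rad and z of rail_a_grip in the frame of tub between 0.076 and 0.084 m and z of rail_b_grip in the frame of tub between 0.076 and 0.084 m and z of board_a_grip in the frame of tub between 0.076 and 0.084 m and z of board_b_grip in the frame of tub between 0.076 and 0.084 m and z of board_c_grip in the frame of tub between 0.076 and 0.084 m and z of board_d_grip in the frame of tub between 0.076 and 0.084 m and horizontal distance between each of rail_a_grip, rail_b_grip, board_a_grip, board_b_grip, board_c_grip, board_d_grip and tub below 0.052 m and (horizontal distance between rail_b_grip and rail_a_grip below 0.053 m or horizontal distance between rail_b_grip and rail_a_grip above 0.063 m) and (horizontal distance between board_a_grip and rail_a_grip below 0.053 m or horizontal distance between board_a_grip and rail_a_grip above 0.063 m) and (horizontal distance between board_a_grip and rail_b_grip below 0.053 m or horizontal distance between board_a_grip and rail_b_grip above 0.063 m) and (horizontal distance between board_b_grip and rail_a_grip below 0.053 m or horizontal distance between board_b_grip and rail_a_grip above 0.063 m) and (horizontal distance between board_b_grip and rail_b_grip below 0.053 m or horizontal distance between board_b_grip and rail_b_grip above 0.063 m) and (horizontal distance between board_b_grip and board_a_grip below 0.053 m or horizontal distance between board_b_grip and board_a_grip above 0.063 m) and (horizontal distance between board_c_grip and rail_a_grip below 0.053 m or horizontal distance between board_c_grip and rail_a_grip above 0.063 m) and (horizontal distance between board_c_grip and rail_b_grip below 0.053 m or horizontal distance between board_c_grip and rail_b_grip above 0.063 m) and (horizontal distance between board_c_grip and board_a_grip below 0.053 m or horizontal distance between board_c_grip and board_a_grip above 0.063 m) and (horizontal distance between board_c_grip and board_b_grip below 0.053 m or horizontal distance between board_c_grip and board_b_grip above 0.063 m) and (horizontal distance between board_d_grip and rail_a_grip below 0.053 m or horizontal distance between board_d_grip and rail_a_grip above 0.063 m) and (horizontal distance between board_d_grip and rail_b_grip below 0.053 m or horizontal distance between board_d_grip and rail_b_grip above 0.063 m) and (horizontal distance between board_d_grip and board_a_grip below 0.053 m or horizontal distance between board_d_grip and board_a_grip above 0.063 m) and (horizontal distance between board_d_grip and board_b_grip below 0.053 m or horizontal distance between board_d_grip and board_b_grip above 0.063 m) and (horizontal distance between board_d_grip and board_c_grip below 0.053 m or horizontal distance between board_d_grip and board_c_grip above 0.063 m) and horizontal distance between yellow_grip and pad below 0.02 m and z of yellow_grip in the frame of pad between 0.077 and 0.085 m); the robot touches nothing.
It fails at once if the round brass-coloured wax tin is moved more than 40 mm (distance of wax_tin from where it was at the start of the episode above 0.04 m).
It fails at once if the wooden shuttle is moved more than 40 mm (distance of shuttle from where it was at the start of the episode above 0.04 m).
It fails at once if the yellow tape roll is moved more than 40 mm (distance of tape from where it was at the start of the episode above 0.04 m).
Of rail_b, board_a, board_b, board_c, board_d only 3 to 5 are there at a start; the rules pass over those that are not, and their reading is None.
At some moment in a run one of tub may be knocked a few centimetres aside while the robot is not near it.
It also fails if it takes over 210 s, if anything falls off the work surface, if the arm or the gripper's body presses on something with over 40 N, if the wrist force passes 120 N, or if a joint passes its speed limit or range.

## Robot

A 6-joint arm with a two-finger parallel gripper is mounted at the origin on the work surface. World frame = base frame: x ahead of the robot, y to its left, z up, the work surface at z = 0. Lengths are in mm, angles in rad, forces in N, time in s.
With the tool pointing down it reaches from about 325 to 900 mm from the base axis. Payload 6.1 kg.
Tool frame: the origin (TCP) lies on the centre line of the jaws, within the pads' length; the fingertips stand 19 mm ahead of it and the grasp point (between the pads) is the TCP (bot.finger_overhang is the distance from the TCP to the fingertips, in mm); z points along the fingers, y is the direction in which the jaws open and shut (so a half turn about z gives the same grasp; the last joint's range is limited). The gripper opens to 87 mm and grips with 3 to 60 N. Pads are 19 mm wide; open, the fingers measure 117 mm over their backs; the gripper's body (75 mm by 190 mm) begins 51 mm behind the grasp point.
Start: joints at [-1.385, 0.22, 1.526, -0, 1.395, -0.126], TCP at [191.726, -594.859, 241.538] pointing down, gripper open.
Joint ranges: [-2.98, 2.98], [-0.91, 2.08], [0.09, 2.57], [-1.24, 4.39], [0.2, 2.65], [-2.68, 2.68]. Speed limits (rad/s): [2.57, 2.57, 3.01, 3.14, 3.14, 3.14].

## Interface

Orientations are given as a rotation vector (axis times angle).
In Python, from rig import telemetry, eyes, workorder, bot gives the robot as it stands.
- The arm moves only by the tool apply_moves, never from a script. Its arguments are lists of equal length, an entry for each row: "gripper": the opening, from -1 (shut) to 1 (fully open); "xyz": the shift along the tool's x, y, z in mm, a list of three; "twist": the turn, a rotation vector about the tool's x, y, z in degrees, a list of three. A call has 1 to 12 rows; each row is the pose to reach, as a shift and turn from the pose commanded when the call began, along the tool's axes at that moment; what a row does not reach only later rows make up. A row lasts 1/8 s, in which the tool goes at most 62.5 mm and 10.7 degrees, less where a joint would pass 70% of its speed; a pose out of reach is approached as far as the arm can. A call with a gripper value outside its range is refused whole. The fingers move at their own pace and stop on an object; "grip_force" is the grip in N (left out, the last holds). Time passes only in rows, so rows that repeat a pose let the fingers close. It gives the time, the measured TCP pose, the force and the opening at its end, in the units of the state.
- telemetry.observe(): the state, without advancing time (a new reading comes with each control period).
- eyes.snapshot(name): name is "scene" or "side" or "wrist"; returns a dict with "color" (420x560x3 uint8, red, green, blue), "fx", "fy", "cx", "cy" (pixels), "cam_to_world" (4x4, takes a point from camera to world coordinates); the wrist camera has in their place "mount" (4x4, takes a point from camera to tool coordinates, whose origin is the TCP and whose axes are the flange's). Camera axes: x right, y down, z forward; pixel columns grow to the right and rows downward; lengths in mm; the calibration is good to about 2 mm. A picture is of the moment at which its call begins: read the wrist's pose just before it. There is no depth.
- workorder.sign_off(): hands the job in, once; it reports no verdict.
The state is a dict: "t": time; "qpos": joint angles; "dq": joint speeds; "joint_torque": joint torques, N m; "position": TCP position; "tcp_rot": TCP orientation; "ft_force": force on the tool from outside, world axes, zero at the start; "ft_torque": the same for the moment, N m; "finger_gap": opening from 0.0 (shut) to 1.0 (fully open).
Only numpy, scipy, OpenCV 4.12 (cv2) and the standard library are available. Lean on these libraries where they do the work, as an engineer would, in place of code of your own. Each camera call takes 0.05 s, during which the arm holds its last target.

## Working session

There is one attempt and no reset: what is moved stays moved. The work goes in short steps, Python scripts to look and compute and a tool call to move; the robot and the scene stay as the last step left them, time stands still between calls to the robot, and variables do not carry over. Pictures are saved under pics/ and viewed, and the job is handed in when it is done.

Besides the shell and the picture viewer there is one more tool, called after "Call:" in YAML: its name, and indented under it one key for each argument. apply_moves: Moves the arm, as the interface text tells. Its arguments: {"type":"object","properties":{"gripper":{"type":"array"},"xyz":{"type":"array"},"twist":{"type":"array"},"grip_force":{"type":"number"}},"required":["gripper","xyz","twist"]}

```bash
ls; mkdir -p pics; python3 - <<'E'
from rig import telemetry, eyes, workorder, bot
import cv2
print(telemetry.observe())
for n in ("scene","side","wrist"):
    s=eyes.snapshot(n)
    cv2.imwrite(f"pics/{n}0.png",s["color"][:,:,::-1])
    print(n,s["fx"],s["cx"],s["cy"],s.get("cam_to_world",s.get("mount")))
E
```

```text
pics
{'t': 0.0, 'qpos': array([-1.38514766e+00,  2.21225863e-01,  1.52761991e+00,  1.45958083e-05,
        1.39472338e+00, -1.26109827e-01]), 'dq': array([ 0.0005849 ,  0.00013829, -0.00073809, -0.00137911, -0.00193995,
       -0.00016272]), 'joint_torque': array([-4.34953408e-04, -4.94617188e+01, -3.87375319e+01,  6.98206737e-02,
        5.74144931e-02, -1.65558699e-04]), 'position': array([ 191.59214053, -594.28365989,  240.43274487]), 'tcp_rot': array([-3.10155066e+00, -4.87417547e-01,  6.98086362e-05]), 'ft_force': array([ 0.51027926, -0.60509856, -1.00204718]), 'ft_torque': array([-0.02498695, -0.04657104,  0.00617924]), 'finger_gap': 1.000510785389394}
scene 425.28835441320496 282.27250078890654 206.26867386362252 [[ 8.61384807e-01  3.70809741e-01 -3.47154648e-01  9.59190934e+02]
 [ 5.07931507e-01 -6.35073090e-01  5.81968861e-01 -6.58455179e+02]
 [-4.66885254e-03 -6.77629918e-01 -7.35388262e-01  1.00415899e+03]
 [ 0.00000000e+00  0.00000000e+00  0.00000000e+00  1.00000000e+00]]
side 498.68127267874314 285.14827659825323 210.18581740415877 [[-9.81280051e-01 -1.36580562e-01  1.35776332e-01  3.08415285e+02]
 [-1.92564633e-01  7.06399588e-01 -6.81115618e-01  1.14064365e+03]
 [-2.88519082e-03 -6.94510887e-01 -7.19476409e-01  1.24333021e+03]
 [ 0.00000000e+00  0.00000000e+00  0.00000000e+00  1.00000000e+00]]
wrist 293.7125295624878 279.686300822174 209.00810689886592 [[ 8.32734058e-04 -9.60599131e-01 -2.77936352e-01  7.63315182e+01]
 [ 9.99999375e-01  5.92462290e-04  9.48471744e-04 -6.15483561e-01]
 [-7.46434326e-04 -2.77936968e-01  9.60599024e-01 -1.43551151e+02]
 [ 0.00000000e+00  0.00000000e+00  0.00000000e+00  1.00000000e+00]]
```

View pics/scene0.png

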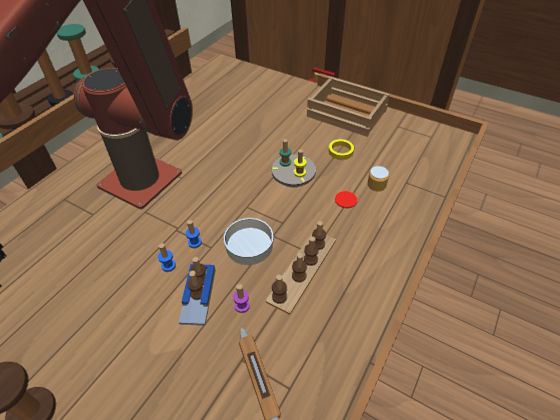

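View pics/side0.png

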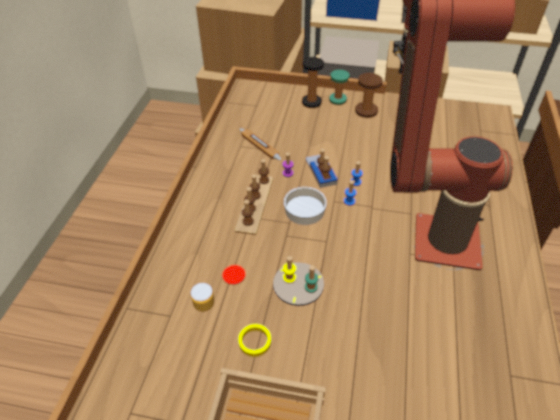

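View pics/wrist0.png

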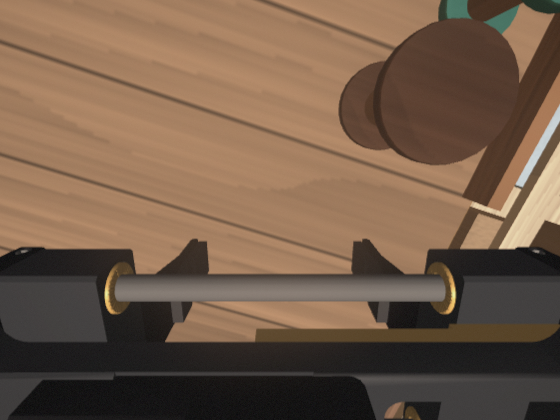

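```bash
python3 - <<'E'
import cv2,numpy as np
a=cv2.imread("pics/scene0.png"); b=cv2.imread("pics/side0.png")
c1=cv2.resize(a[130:330,140:400],None,fx=3,fy=3,interpolation=cv2.INTER_CUBIC)
c2=cv2.resize(b[130:310,180:380],None,fx=3.3,fy=3.3,interpolation=cv2.INTER_CUBIC)
cv2.imwrite("pics/c1.png",c1);cv2.imwrite("pics/c2.png",c2)
E
```

```text
(no output)
```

View pics/c1.png

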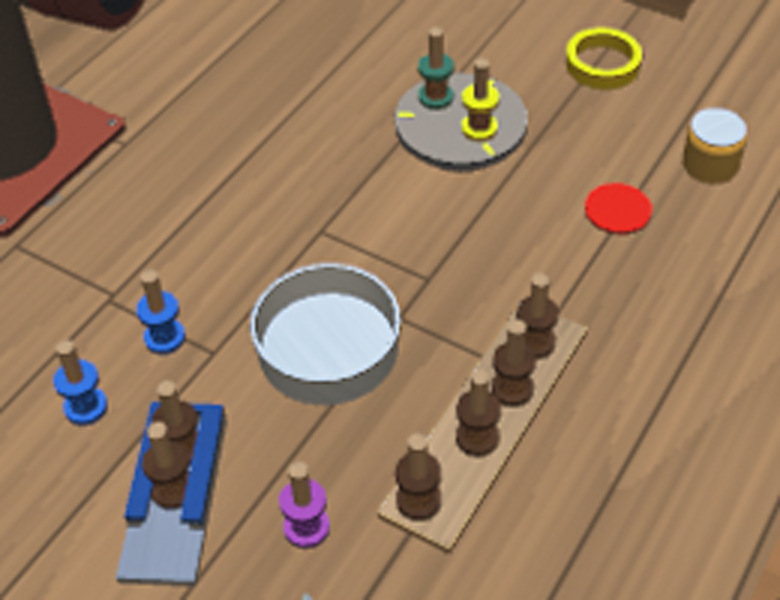

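View pics/c2.png

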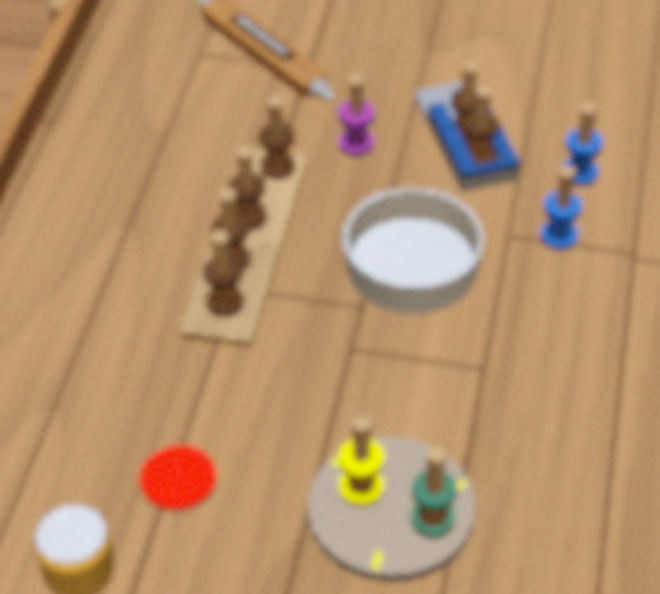

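```bash
cat > h.py <<'E'
import numpy as np, cv2
from scipy.spatial.transform import Rotation as R
from rig import telemetry, eyes, workorder, bot
def snap(name,fn=None):
    st=telemetry.observe(); s=eyes.snapshot(name)
    if name=="wrist":
        T=np.eye(4);T[:3,:3]=R.from_rotvec(st["tcp_rot"]).as_matrix();T[:3,3]=st["position"]
        s["c2w"]=T@s["mount"]
    else: s["c2w"]=s["cam_to_world"]
    if fn: cv2.imwrite(f"pics/{fn}.png",s["color"][:,:,::-1])
    return s
def ray(s,u,v):
    d=np.array([(u-s["cx"])/s["fx"],(v-s["cy"])/s["fy"],1]); return s["c2w"][:3,3],s["c2w"][:3,:3]@d
def onz(s,u,v,z):
    o,d=ray(s,u,v); return o+d*(z-o[2])/d[2]
def proj(s,p):
    q=np.linalg.inv(s["c2w"])@np.append(p,1); return s["fx"]*q[0]/q[2]+s["cx"],s["fy"]*q[1]/q[2]+s["cy"]
def yaw():
    # world angle of the tool y (jaw) axis, deg
    m=R.from_rotvec(telemetry.observe()["tcp_rot"]).as_matrix(); return np.degrees(np.arctan2(m[1,1],m[0,1])), np.degrees(np.arctan2(m[1,0],m[0,0]))
def to(x,y,z,xaxis=None):
    st=telemetry.observe(); m=R.from_rotvec(st["tcp_rot"])
    d=m.inv().apply(np.array([x,y,z])-st["position"])
    print("t",round(st["t"],2),"pos",st["position"].round(1),"tool dirs(y,x)",np.round(yaw(),1),"shift",d.round(1))
    if xaxis is not None:
        a=np.radians(xaxis); T=np.array([[np.cos(a),np.sin(a),0],[np.sin(a),-np.cos(a),0],[0,0,-1]])
        print("twist",np.degrees((m.inv()*R.from_matrix(T)).as_rotvec()).round(1))
E
python3 - <<'E'
from h import *
import pickle
sc=snap("scene"); sd=snap("side")
def f(s,u,v,z): return onz(s,u,v,z)[:2].round(0)
S=lambda u,v:(u/3+140-.33,v/3+130-.33)
D=lambda u,v:(u/3.3+180-.35,v/3.3+130-.35)
for n,a,b,z in [("tub",(327,325),(413,238),45),("green top",(436,33),(434,455),131),("yel top",(482,65),(362,425),131),("pad",(618,208),(178,477),6),
 ("b1",(417,441),(275,105),108),("b2",(480,378),(246,155),108),("b3",(516,327),(230,197),108),("b4",(540,281),(219,237),108),
 ("ra",(168,388),(485,92),106),("rb",(157,430),(470,72),106),("turn",(462,117),(391,505),35),("tin",(718,126),(72,532),60),("railopenL",(119,578),(416,95),10),("railopenR",(196,580),(456,85),10),("purple",(299,468),(357,80),96),("blue1",(66,347),(586,108),96),("blue2",(149,277),(566,172),96)]:
    print(n,f(sc,*S(*a),z),f(sd,*D(*b),z))
E
```

```text
tub [486. -55.] [477. -45.]
green top [407. 287.] [404. 292.]
yel top [476. 265.] [470. 272.]
pad [649. 263.] [645. 267.]
b1 [ 649. -159.] [ 644. -152.]
b2 [663. -76.] [656. -69.]
b3 [664. -11.] [657.  -5.]
b4 [658.  48.] [654.  51.]
ra [ 436. -220.] [ 429. -217.]
rb [ 455. -258.] [ 450. -247.]
turn [447. 276.] [441. 281.]
tin [708. 380.] [705. 380.]
railopenL [ 468. -349.] [ 517. -311.]
railopenR [ 525. -318.] [ 474. -338.]
purple [ 575. -224.] [ 570. -223.]
blue1 [ 324. -226.] [ 321. -223.]
blue2 [ 335. -123.] [ 331. -119.]
```

```bash
python3 - <<'E'
from h import *
to(430,-50,250,0)
E
```

```text
t 0.25 pos [ 191.7 -594.6  241. ] tool dirs(y,x) [-72.1  17.9] shift [ 393.9 -445.2   -8.5]
twist [-0.1 -0.  17.9]
```

Call:
apply_moves:
  gripper: [0, 0, 0, 0, 0, 0, 0, 0, 0, 0, 0, 0]
  xyz:
    - [394, -445, -8.5]
    - [394, -445, -8.5]
    - [394, -445, -8.5]
    - [394, -445, -8.5]
    - [394, -445, -8.5]
    - [394, -445, -8.5]
    - [394, -445, -8.5]
    - [394, -445, -8.5]
    - [394, -445, -8.5]
    - [394, -445, -8.5]
    - [394, -445, -8.5]
    - [394, -445, -8.5]
  twist:
    - [0, 0, 18]
    - [0, 0, 18]
    - [0, 0, 18]
    - [0, 0, 18]
    - [0, 0, 18]
    - [0, 0, 18]
    - [0, 0, 18]
    - [0, 0, 18]
    - [0, 0, 18]
    - [0, 0, 18]
    - [0, 0, 18]
    - [0, 0, 18]
  grip_force: 20

```text
t: 1.75
position: [430.0, -50.8, 249.9]
tcp_rot: [3.141, -0.003, -0.001]
ft_force: [0.3, -0.0, 0.1]
finger_gap: 0.499
```

```bash
python3 - <<'E'
from h import *
to(430,-50,250,0)
s=snap("wrist","w1"); print(telemetry.observe()["finger_gap"],telemetry.observe()["qpos"].round(2))
E
```

```text
t 1.75 pos [430.  -50.8 249.9] tool dirs(y,x) [-90.1  -0.1] shift [ 0.  -0.8 -0.1]
twist [ 0.   0.  -0.1]
0.5003334068132724 [-0.3  -0.26  1.99 -0.    1.42  1.27]
```

View pics/w1.png

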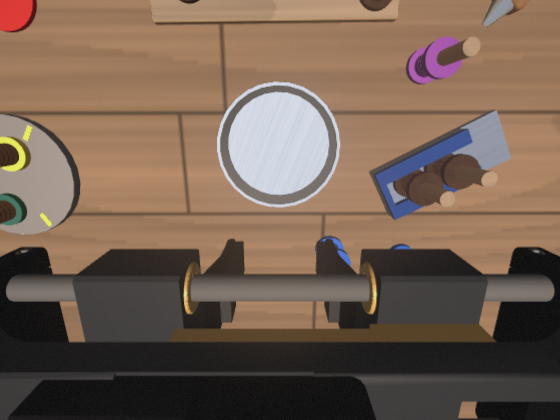

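```bash
cat >> h.py <<'E'
def tub(s,z=45,draw=None,guess=(486,-52)):
    # low-saturation blob nearest the guess; outer rim contour (r=72) -> world points on rim plane -> circle
    img=s["color"]; hsv=cv2.cvtColor(img,cv2.COLOR_RGB2HSV)
    m=((hsv[...,1]<60)&(hsv[...,2]>70)).astype(np.uint8)*255
    u,v=proj(s,[*guess,z]); 
    yy,xx=np.mgrid[:420,:560]; pr=proj(s,[guess[0]+85,guess[1],z]); rr=np.hypot(pr[0]-u,pr[1]-v)
    m[(xx-u)**2+(yy-v)**2>(rr*1.1)**2]=0
    cs,_=cv2.findContours(m,cv2.RETR_EXTERNAL,cv2.CHAIN_APPROX_NONE); c=max(cs,key=lambda c:cv2.contourArea(cv2.convexHull(c)))
    P=np.array([onz(s,*p[0],z)[:2] for p in cv2.convexHull(c)])
    A=np.c_[2*P,np.ones(len(P))]; q=np.linalg.lstsq(A,(P**2).sum(1),rcond=None)[0]
    r=np.sqrt(q[2]+q[0]**2+q[1]**2); res=np.abs(np.hypot(*(P-q[:2]).T)-r)
    print("tub",q[:2].round(1),"r",r.round(1),"res",res.mean().round(2),res.max().round(2)); return q[:2]
E
python3 - <<'E'
from h import *
s=snap("wrist"); tub(s)
s2=snap("scene");tub(s2);tub(snap("side"))
o=lambda u,v,z:onz(s,u,v,z)[:2].round(0)
print("turn ctr?",o(489,178,85),o(447,199,106))
E
```

```text
tub [479.6 -49. ] r 72.0 res 0.16 0.44
tub [487.5 -59.1] r 80.1 res 4.4 10.32
tub [473.7 -35. ] r 81.9 res 4.65 11.42
turn ctr? [ 451. -273.] [ 433. -220.]
```

Call:
apply_moves:
  gripper: [0, 0, 0, 0, 0, 0, 0, 0]
  xyz:
    - [-60, -336, 0]
    - [-60, -336, 0]
    - [-60, -336, 0]
    - [-60, -336, 0]
    - [-60, -336, 0]
    - [-60, -336, 0]
    - [-60, -336, 0]
    - [-60, -336, 0]
  twist:
    - [0, 0, 0]
    - [0, 0, 0]
    - [0, 0, 0]
    - [0, 0, 0]
    - [0, 0, 0]
    - [0, 0, 0]
    - [0, 0, 0]
    - [0, 0, 0]

```text
t: 2.95
position: [371.3, 284.6, 249.9]
tcp_rot: [3.141, -0.005, -0.0]
ft_force: [0.2, 0.3, -0.4]
finger_gap: 0.495
```

```bash
python3 - <<'E'
from h import *
s=snap("wrist","w2"); print(telemetry.observe()["position"],telemetry.observe()["qpos"].round(2))
E
```

```text
[371.47614591 284.45069487 249.93511857] [ 0.49 -0.17  1.91 -0.    1.4   2.06]
```

View pics/w2.png

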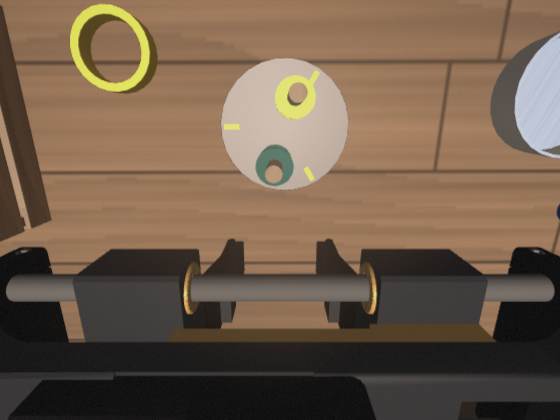

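```bash
cat >> h.py <<'E'
def ring(s,lo,hi,z,R0=20,guess=None):
    # upper flange outline by hue range -> hull -> plane z -> circle
    hsv=cv2.cvtColor(s["color"],cv2.COLOR_RGB2HSV)
    m=cv2.inRange(hsv,lo,hi)
    if guess is not None:
        u,v=proj(s,[*guess,z]); yy,xx=np.mgrid[:420,:560]; p=proj(s,[guess[0],guess[1]+R0,z]); rr=np.hypot(p[0]-u,p[1]-v)*1.4
        m[(xx-u)**2+(yy-v)**2>rr**2]=0
    cs,_=cv2.findContours(m,cv2.RETR_EXTERNAL,cv2.CHAIN_APPROX_NONE); c=max(cs,key=cv2.contourArea)
    P=np.array([onz(s,*p[0],z)[:2] for p in cv2.convexHull(c)])
    A=np.c_[2*P,np.ones(len(P))]; q=np.linalg.lstsq(A,(P**2).sum(1),rcond=None)[0]
    r=np.sqrt(q[2]+q[0]**2+q[1]**2); res=np.abs(np.hypot(*(P-q[:2]).T)-r)
    print("ring",q[:2].round(1),"r",r.round(1),"res",res.mean().round(2),res.max().round(2)); return q[:2]
def stem(s,z,guess,sz=8,hl=(5,60,90),hh=(20,190,255)):
    # light end face of a stem near the guess
    u,v=proj(s,[*guess,z]); p=proj(s,[guess[0],guess[1]+sz,z]); rr=np.hypot(p[0]-u,p[1]-v)
    hsv=cv2.cvtColor(s["color"],cv2.COLOR_RGB2HSV); m=cv2.inRange(hsv,hl,hh)
    yy,xx=np.mgrid[:420,:560]; m[(xx-u)**2+(yy-v)**2>(2.2*rr)**2]=0
    cs,_=cv2.findContours(m,cv2.RETR_EXTERNAL,cv2.CHAIN_APPROX_NONE); c=max(cs,key=cv2.contourArea)
    (a,b),r=cv2.minEnclosingCircle(c); print("stem px",round(a,1),round(b,1),"r px",round(r,1),"expected",rr.round(1),"->",onz(s,a,b,z)[:2].round(1))
E
python3 - <<'E'
from h import *
s=snap("wrist")
hsv=cv2.cvtColor(s["color"],cv2.COLOR_RGB2HSV)
print(hsv[155,274],hsv[110,295],hsv[175,273],hsv[92,298])
ring(s,(75,80,20),(95,255,140),85); ring(s,(25,150,120),(35,255,255),85,guess=(474,268))
print(onz(s,274,175,131),onz(s,298,93,131),onz(s,274.5,165,85),onz(s,295.5,98,85))
stem(s,131,(405,290));stem(s,131,(474,268))
E
```

```text
[ 73  61 122] [ 31 123 228] [ 14  84 185] [ 15  83 187]Traceback (most recent call last):
  File "<stdin>", line 5, in <module>
  File "h.py", line 47, in ring
    cs,_=cv2.findContours(m,cv2.RETR_EXTERNAL,cv2.CHAIN_APPROX_NONE); c=max(cs,key=cv2.contourArea)
                                                                        ~~~^^^^^^^^^^^^^^^^^^^^^^^^
ValueError: max() iterable argument is empty
```

```bash
python3 - <<'E'
from h import *
s=snap("wrist")
hsv=cv2.cvtColor(s["color"],cv2.COLOR_RGB2HSV)
print(hsv[165,255:295:3].tolist())
ring(s,(65,70,20),(95,255,140),85,guess=(405,288)); ring(s,(25,120,120),(35,255,255),85,guess=(474,268))
print(onz(s,274,175,131),onz(s,298,93,131),onz(s,274.5,165,85),onz(s,295.5,98,85))
stem(s,131,(405,290));stem(s,131,(474,268))
E
```

```text
[[50, 26, 145], [74, 62, 120], [73, 63, 122], [72, 61, 121], [20, 60, 94], [14, 86, 119], [14, 87, 135], [14, 88, 116], [13, 84, 103], [72, 55, 120], [75, 64, 123], [73, 62, 123], [74, 62, 123], [15, 39, 194]]Traceback (most recent call last):
  File "<stdin>", line 5, in <module>
  File "h.py", line 47, in ring
    cs,_=cv2.findContours(m,cv2.RETR_EXTERNAL,cv2.CHAIN_APPROX_NONE); c=max(cs,key=cv2.contourArea)
                                                                        ~~~^^^^^^^^^^^^^^^^^^^^^^^^
ValueError: max() iterable argument is empty
```

```bash
python3 - <<'E'
from h import *
s=snap("wrist","w2b")
ring(s,(60,40,20),(95,255,200),85,guess=(405,288)); ring(s,(25,100,120),(35,255,255),85,guess=(474,268))
print(onz(s,274,175,131),onz(s,298,93,131),onz(s,274.5,165,85),onz(s,295.5,98,85))
stem(s,131,(405,290));stem(s,131,(474,268))
E
```

```text
ring [405.7 290.2] r 19.9 res 0.58 1.26
ring [475.1 267.4] r 21.8 res 1.97 3.98
[403.66989155 289.81151524 131.        ] [472.58773902 269.13274658 131.        ] [406.52300488 290.07333279  85.        ] [472.3583167  268.79580279  85.        ]
stem px 273.3 171.1 r px 11.2 expected 8.9 -> [407.2 290.4]
stem px 296.0 93.9 r px 11.3 expected 9.6 -> [471.9 270.8]
```

View pics/w2b.png

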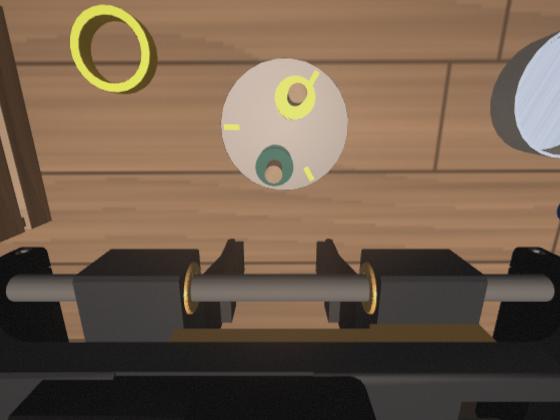

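Call:
apply_moves:
  gripper: [0, 0, 0, 0, 0, 0, 0, -0.9, -0.9, -0.9, -0.9, -0.9]
  xyz:
    - [34, -5.6, 0]
    - [34, -5.6, 40]
    - [34, -5.6, 80]
    - [34, -5.6, 110]
    - [34, -5.6, 130]
    - [34, -5.6, 140]
    - [34, -5.6, 140]
    - [34, -5.6, 140]
    - [34, -5.6, 140]
    - [34, -5.6, 140]
    - [34, -5.6, 140]
    - [34, -5.6, 140]
  twist:
    - [0, 0, 0]
    - [0, 0, 0]
    - [0, 0, 0]
    - [0, 0, 0]
    - [0, 0, 0]
    - [0, 0, 0]
    - [0, 0, 0]
    - [0, 0, 0]
    - [0, 0, 0]
    - [0, 0, 0]
    - [0, 0, 0]
    - [0, 0, 0]

```text
t: 4.65
position: [405.2, 291.3, 110.3]
tcp_rot: [-3.141, 0.004, -0.001]
ft_force: [-0.2, -0.9, 1.6]
finger_gap: 0.178
```

```bash
python3 - <<'E'
from h import *
s=snap("wrist","w3"); st=telemetry.observe();print(st["position"],st["finger_gap"],st["ft_force"])
for z in (131,): print(proj(s,[*st["position"][:2],z]))
E
```

```text
[405.2081727  291.34076021 110.32956377] 0.17912892203599334 [-0.04070162 -0.03505744  1.78069553]
(np.float64(280.68858087488036), np.float64(291.2970069929912))
```

View pics/w3.png

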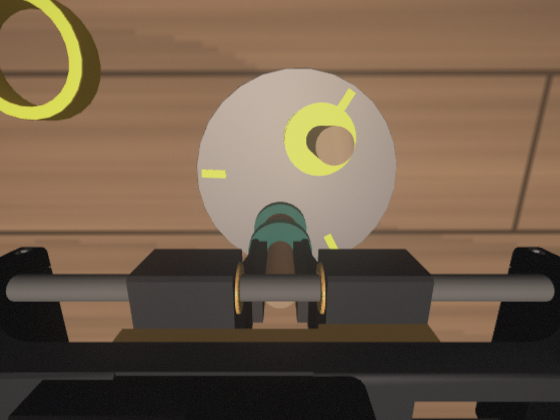

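Call:
apply_moves:
  gripper: [-0.9, -0.9, -0.9, -0.9, -0.9, -0.9, -0.9, -0.9, -0.9, -0.9, -0.9, -0.9]
  xyz:
    - [0, 0, -40]
    - [0, 0, -90]
    - [0, 0, -130]
    - [25, 340, -140]
    - [25, 340, -140]
    - [25, 340, -140]
    - [25, 340, -140]
    - [25, 340, -140]
    - [25, 340, -140]
    - [25, 340, -140]
    - [25, 340, -140]
    - [25, 340, -140]
  twist:
    - [0, 0, 0]
    - [0, 0, 0]
    - [0, 0, 0]
    - [0, 0, 0]
    - [0, 0, 0]
    - [0, 0, 0]
    - [0, 0, 0]
    - [0, 0, 0]
    - [0, 0, 0]
    - [0, 0, 0]
    - [0, 0, 0]
    - [0, 0, 0]

```text
t: 6.2
position: [429.1, -47.7, 249.9]
tcp_rot: [-3.141, 0.001, 0.001]
ft_force: [-0.7, -0.2, -0.0]
finger_gap: 0.176
```

```bash
cat >> h.py <<'E'
def held(s,lo=(60,40,20),hi=(95,255,200)):
    # the held bobbin's flange: where its front edge sits relative to expectation
    st=telemetry.observe(); p=st["position"]
    for dx in (18,20,22): print("flange front dx",dx,np.round(proj(s,[p[0]+dx,p[1],p[2]-25]),1),"foot front",np.round(proj(s,[p[0]+dx,p[1],p[2]-67]),1))
E
python3 - <<'E'
from h import *
s=snap("wrist","w4"); st=telemetry.observe();print(st["position"],st["finger_gap"],st["ft_force"])
T=tub(s); held(s)
cv2.imwrite("pics/w4c.png",cv2.resize(s["color"][180:300,200:360,::-1],None,fx=5,fy=5))
E
```

```text
[429.18410347 -47.68313821 249.91837407] 0.17666658050243167 [-0.72258548  0.00819204 -1.64596755]
tub [473.4 -48.2] r 75.3 res 3.44 20.38
flange front dx 18 [280.4 223.8] foot front [280.3 205.4]
flange front dx 20 [280.4 220.7] foot front [280.3 202.8]
flange front dx 22 [280.4 217.5] foot front [280.3 200.2]
```

View pics/w4c.png

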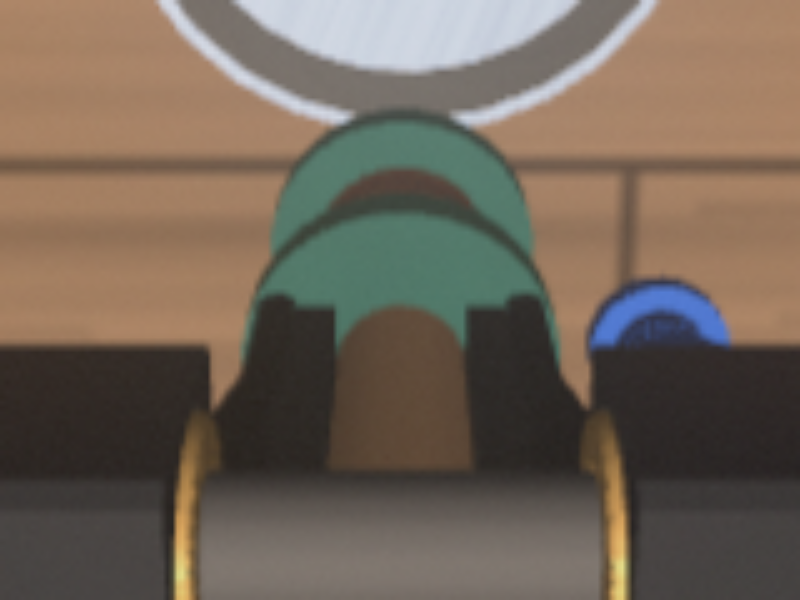

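View pics/w4.png

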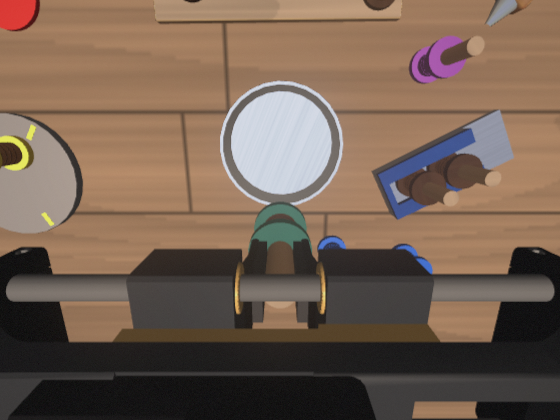

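Call:
apply_moves:
  gripper: [-0.9, -0.9, -0.9, -0.9, -0.9, -0.9, -0.9, -0.9]
  xyz:
    - [51.5, 1.3, 0]
    - [51.5, 1.3, 40]
    - [51.5, 1.3, 80]
    - [51.5, 1.3, 120]
    - [51.5, 1.3, 150]
    - [51.5, 1.3, 163]
    - [51.5, 1.3, 169]
    - [51.5, 1.3, 169]
  twist:
    - [0, 0, 0]
    - [0, 0, 0]
    - [0, 0, 0]
    - [0, 0, 0]
    - [0, 0, 0]
    - [0, 0, 0]
    - [0, 0, 0]
    - [0, 0, 0]

```text
t: 7.25
position: [481.3, -50.2, 81.7]
tcp_rot: [3.141, -0.003, 0.002]
ft_force: [0.1, -0.0, -0.2]
finger_gap: 0.178
```

Call:
apply_moves:
  gripper: [-0.9, -0.3, -0.3, -0.3, -0.3, -0.3]
  xyz:
    - [0, -0.8, 1]
    - [0, -0.8, 1]
    - [0, -0.8, 1]
    - [0, -0.8, -20]
    - [0, -0.8, -80]
    - [-50, -0.8, -170]
  twist:
    - [0, 0, 0]
    - [0, 0, 0]
    - [0, 0, 0]
    - [0, 0, 0]
    - [0, 0, 0]
    - [0, 0, 0]

```text
t: 8.0
position: [451.1, -49.6, 218.0]
tcp_rot: [3.141, -0.003, 0.002]
ft_force: [1.6, -1.0, 0.8]
finger_gap: 0.349
```

```bash
python3 - <<'E'
from h import *
s=snap("wrist","w5"); st=telemetry.observe();print(st["t"],st["position"],st["finger_gap"],st["ft_force"])
T=tub(s); ring(s,(60,40,20),(95,255,200),55,guess=T)
stem(s,101,T)
E
```

```text
8.05 [451.19062555 -50.10102133 225.78402207] 0.3472721772753188 [4.55736562 1.93329328 4.79358828]
tub [479.5 -48.9] r 71.9 res 0.12 0.37
ring [482.3 -49.3] r 20.4 res 0.53 1.18
stem px 279.5 177.5 r px 8.7 expected 8.9 -> [481.5 -49.2]
```

View pics/w5.png

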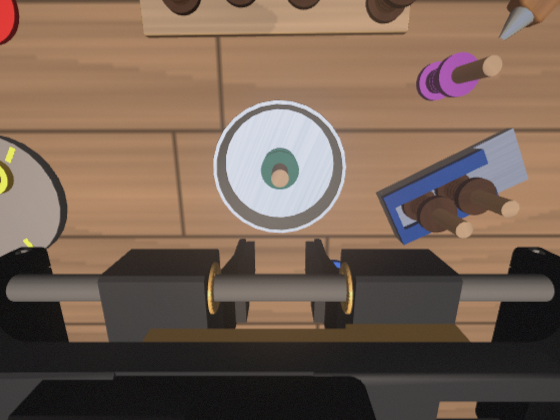

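Call:
apply_moves:
  gripper: [-0.3, -0.3]
  xyz:
    - [0, 0, 0]
    - [0, 0, 0]
  twist:
    - [0, 0, 0]
    - [0, 0, 0]

```text
t: 8.3
position: [449.9, -49.3, 214.7]
tcp_rot: [-3.141, 0.004, 0.002]
ft_force: [-0.2, -0.2, -0.1]
finger_gap: 0.352
```

```bash
python3 - <<'E'
from h import *
s=snap("wrist","w6"); st=telemetry.observe();print(st["t"],st["position"],st["finger_gap"],st["ft_force"])
T=tub(s); ring(s,(60,40,20),(95,255,200),55,guess=T)
stem(s,101,T)
E
```

```text
8.35 [449.66992491 -49.17358973 214.13417151] 0.3515827960935734 [-0.99164789  0.12613434  0.16647497]
tub [479.6 -48.8] r 71.9 res 0.13 0.48
ring [482.4 -49.3] r 20.4 res 0.57 1.33
stem px 280.1 176.4 r px 8.8 expected 9.0 -> [481.5 -49.2]
```

Call:
apply_moves:
  gripper: [-0.3, -0.3, -0.3, -0.3, -0.3, -0.9, -0.9, -0.9, -0.9, -0.9, -0.9]
  xyz:
    - [31.6, 0.3, 40]
    - [31.6, 0.3, 80]
    - [31.6, 0.3, 115]
    - [31.6, 0.3, 133]
    - [31.6, 0.3, 133]
    - [31.6, 0.3, 133]
    - [31.6, 0.3, 133]
    - [31.6, 0.3, 129]
    - [28.9, 0.3, 129]
    - [28.9, 0.3, 133]
    - [28.9, 0.3, 133.5]
  twist:
    - [0, 0, 0]
    - [0, 0, 0]
    - [0, 0, 0]
    - [0, 0, 0]
    - [0, 0, 0]
    - [0, 0, 0]
    - [0, 0, 0]
    - [0, 0, 0]
    - [0, 0, 0]
    - [0, 0, 0]
    - [0, 0, 0]

```text
t: 9.72
position: [480.1, -49.9, 83.6]
tcp_rot: [3.141, -0.004, 0.002]
ft_force: [-3.5, 1.8, 13.0]
finger_gap: 0.173
```

Call:
apply_moves:
  gripper: [-0.9, -0.3, -0.3, -0.3, -0.3, -0.3, -0.3]
  xyz:
    - [0, 0, 0]
    - [0, 0, 0]
    - [0, 0, 0]
    - [0, 0, -40]
    - [0, 0, -90]
    - [-30, 0, -133]
    - [-30, 0, -133]
  twist:
    - [0, 0, 0]
    - [0, 0, 0]
    - [0, 0, 0]
    - [0, 0, 0]
    - [0, 0, 0]
    - [0, 0, 0]
    - [0, 0, 0]

```text
t: 10.6
position: [450.4, -50.2, 218.9]
tcp_rot: [3.139, -0.004, 0.011]
ft_force: [0.8, -0.1, 0.1]
finger_gap: 0.352
```

Call:
apply_moves:
  gripper: [-0.3, -0.3]
  xyz:
    - [0, 0, 0]
    - [0, 0, 0]
  twist:
    - [0, 0, 0]
    - [0, 0, 0]

```text
t: 10.85
position: [448.6, -49.4, 213.3]
tcp_rot: [-3.141, 0.004, 0.005]
ft_force: [-0.6, 0.0, 0.0]
finger_gap: 0.348
```

```bash
python3 - <<'E'
from h import *
s=snap("wrist","w7"); st=telemetry.observe();print(st["t"],st["position"],st["finger_gap"],st["ft_force"])
T=tub(s); ring(s,(60,40,20),(95,255,200),55,guess=T)
stem(s,101,T)
E
```

```text
10.9 [448.5993419  -49.44678409 213.37771311] 0.35160311673011413 [ 0.54933595 -0.14361977  0.19473257]
tub [479.6 -48.9] r 71.9 res 0.13 0.32
ring [479.5 -49.5] r 20.5 res 0.61 1.41
stem px 280.1 178.4 r px 8.8 expected 9.1 -> [478.4 -49.3]
```

Call:
apply_moves:
  gripper: [0, 0, 0, 0, 0]
  xyz:
    - [150, 0, -35]
    - [150, 0, -35]
    - [150, 0, -35]
    - [150, 0, -35]
    - [150, 0, -35]
  twist:
    - [0, 0, 0]
    - [0, 0, 0]
    - [0, 0, 0]
    - [0, 0, 0]
    - [0, 0, 0]

```text
t: 11.52
position: [598.1, -49.8, 248.3]
tcp_rot: [-3.141, 0.003, 0.005]
ft_force: [-0.2, -0.3, -1.6]
finger_gap: 0.499
```

```bash
python3 - <<'E'
from h import *
s=snap("wrist","w8"); st=telemetry.observe();print(st["t"],st["position"],st["finger_gap"],yaw())
for g in [(647,-155),(659,-72),(660,-8),(656,50)]: print(np.round(proj(s,[*g,108]),0))
E
```

```text
11.575 [597.96001006 -49.87571901 248.71732357] 0.5019790977371636 (np.float64(-90.1356861937012), np.float64(-0.13560420476024082))
[390. 153.]
[304. 140.]
[236. 139.]
[174. 144.]
```

View pics/w8.png

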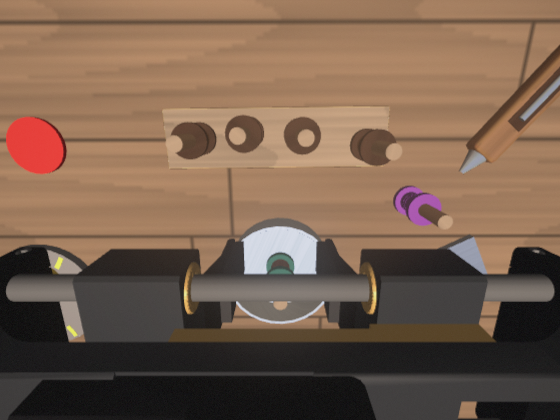

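```bash
cat >> h.py <<'E'
def top(s,px,z,rpx=14):
    # end face of a stem: brightest compact blob around pixel px, circle -> plane z
    g=cv2.GaussianBlur(cv2.cvtColor(s["color"],cv2.COLOR_RGB2GRAY),(3,3),0); u,v=map(int,np.round(px)); w=rpx
    c=g[v-w:v+w+1,u-w:u+w+1]; t,m=cv2.threshold(c,0,255,cv2.THRESH_OTSU)
    cs,_=cv2.findContours(m,cv2.RETR_EXTERNAL,cv2.CHAIN_APPROX_NONE)
    c=min(cs,key=lambda c:(abs(cv2.minEnclosingCircle(c)[0][0]-w)+abs(cv2.minEnclosingCircle(c)[0][1]-w)) if cv2.contourArea(c)>40 else 999)
    (a,b),r=cv2.minEnclosingCircle(c); a+=u-w;b+=v-w; p=onz(s,a,b,z)[:2]
    q=proj(s,[p[0],p[1]+8,z]); print("top px",round(a,1),round(b,1),"r",round(r,1),"exp",round(np.hypot(q[0]-a,q[1]-b),1),"->",p.round(1)); return p
E
python3 - <<'E'
from h import *
s=snap("wrist")
for px in [(394,152),(306,138),(237,135),(174,144)]: top(s,px,108)
print([onz(s,u,v,62)[:2].round(1) for u,v in [(377,148),(303,137),(243,134),(190,141)]])
cv2.imwrite("pics/w8c.png",cv2.resize(s["color"][100:180,150:410,::-1],None,fx=3,fy=3))
E
```

```text
top px 394.0 154.0 r 18.4 exp 8.4 -> [ 646.1 -158.7]
top px 305.8 137.7 r 8.8 exp 8.5 -> [661.4 -74.1]
top px 236.8 135.6 r 8.7 exp 8.5 -> [663.4  -9.3]
top px 172.0 144.0 r 18.4 exp 8.5 -> [655.8  52.4]
[array([ 648.1, -157. ]), array([660., -75.]), array([663.3,  -9.6]), array([655.9,  48.8])]
```

View pics/w8c.png

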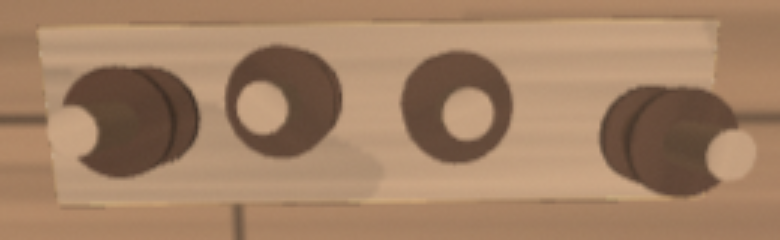

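Call:
apply_moves:
  gripper: [0, 0, 0, 0, 0, 0, 0, -0.9, -0.9, -0.9, -0.9]
  xyz:
    - [63, 24.4, 0]
    - [63, 24.4, 40]
    - [63, 24.4, 90]
    - [63, 24.4, 130]
    - [63, 24.4, 155]
    - [63, 24.4, 161.5]
    - [63, 24.4, 161.5]
    - [63, 24.4, 161.5]
    - [63, 24.4, 161.5]
    - [63, 24.4, 161.5]
    - [63, 24.4, 161.5]
  twist:
    - [0, 0, 0]
    - [0, 0, 0]
    - [0, 0, 0]
    - [0, 0, 0]
    - [0, 0, 0]
    - [0, 0, 0]
    - [0, 0, 0]
    - [0, 0, 0]
    - [0, 0, 0]
    - [0, 0, 0]
    - [0, 0, 0]

```text
t: 13.0
position: [662.5, -74.6, 89.2]
tcp_rot: [-3.142, 0.004, -0.001]
ft_force: [0.3, 0.1, 1.7]
finger_gap: 0.176
```

```bash
python3 - <<'E'
from h import *
st=telemetry.observe();print(st["t"],st["position"],st["finger_gap"],st["ft_force"])
E
```

```text
13.0 [662.47685081 -74.58617735  89.18048055] 0.17645089645018286 [0.26156319 0.14984924 1.65244427]
```

Call:
apply_moves:
  gripper: [-0.9, -0.9, -0.9, -0.9, -0.9, -0.9, -0.9, -0.9, -0.9, -0.9]
  xyz:
    - [0, 0, -50]
    - [0, 0, -100]
    - [-60, -12, -120]
    - [-120, -25, -120]
    - [-140, -25, -120]
    - [-140, -25, -120]
    - [-140, -25, -70]
    - [-140, -25, -55]
    - [-140, -25, -55]
    - [-140, -25, -55]
  twist:
    - [0, 0, 0]
    - [0, 0, 0]
    - [0, 0, 0]
    - [0, 0, 0]
    - [0, 0, 0]
    - [0, 0, 0]
    - [0, 0, 0]
    - [0, 0, 0]
    - [0, 0, 0]
    - [0, 0, 0]

```text
t: 14.25
position: [523.6, -49.6, 145.1]
tcp_rot: [3.141, -0.004, 0.003]
ft_force: [-0.1, 0.0, -0.6]
finger_gap: 0.175
```

```bash
python3 - <<'E'
from h import *
s=snap("wrist","w9"); to(522.4,-49.5,82.2,0); tub(s)
E
```

```text
t 14.3 pos [523.7 -49.6 145.3] tool dirs(y,x) [-90.1  -0.1] shift [-1.5 -0.1 63.1]
twist [ 0.  -0.1 -0.1]
tub [494.7 -49.2] r 62.1 res 4.44 24.86
```

View pics/w9.png

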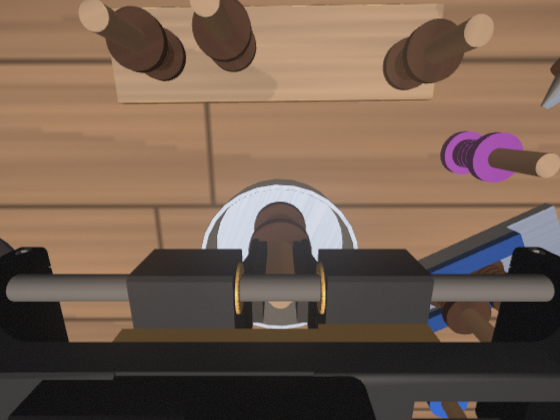

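Call:
apply_moves:
  gripper: [-0.9, -0.9, -0.9, -0.9, -0.9]
  xyz:
    - [-1.4, 0, 20]
    - [-1.4, 0, 40]
    - [-1.4, 0, 55]
    - [-1.4, 0, 60]
    - [-1.4, 0, 61]
  twist:
    - [0, 0, 0]
    - [0, 0, 0]
    - [0, 0, 0]
    - [0, 0, 0]
    - [0, 0, 0]

```text
t: 14.92
position: [521.2, -49.3, 83.0]
tcp_rot: [3.142, -0.004, 0.001]
ft_force: [-0.4, 0.0, -0.5]
finger_gap: 0.174
```

```bash
python3 - <<'E'
from h import *
to(522.4,-49.5,82.4); print(telemetry.observe()["ft_force"])
E
```

```text
t 14.93 pos [521.2 -49.3  83. ] tool dirs(y,x) [-90.1  -0.1] shift [1.2 0.2 0.6]
[-0.43872223  0.04040159 -0.45203518]
```

Call:
apply_moves:
  gripper: [-0.9, -0.5, -0.5, -0.5, -0.5, -0.5, -0.5, -0.5, -0.5]
  xyz:
    - [0.6, 0, 0.6]
    - [0.6, 0, 0.6]
    - [0.6, 0, 0.6]
    - [0.6, 0, -20]
    - [0.6, 0, -70]
    - [-60, 0, -120]
    - [-72, 0, -150]
    - [-72, 0, -150]
    - [-72, 0, -150]
  twist:
    - [0, 0, 0]
    - [0, 0, 0]
    - [0, 0, 0]
    - [0, 0, 0]
    - [0, 0, 0]
    - [0, 0, 0]
    - [0, 0, 0]
    - [0, 0, 0]
    - [0, 0, 0]

```text
t: 16.05
position: [449.0, -49.1, 232.6]
tcp_rot: [3.141, -0.004, 0.001]
ft_force: [0.7, -0.0, -0.6]
finger_gap: 0.25
```

```bash
python3 - <<'E'
from h import *
s=snap("wrist","w10"); st=telemetry.observe();print(st["t"],st["position"],st["finger_gap"],st["ft_force"])
T=tub(s); ring(s,(60,40,20),(95,255,200),55,guess=T)
print(proj(s,[521,-49.3,101]),proj(s,[479,-49.3,101]))
cv2.imwrite("pics/w10c.png",cv2.resize(s["color"][90:260,190:380,::-1],None,fx=4,fy=4))
E
```

```text
16.1 [448.67628973 -48.984476   231.8153683 ] 0.25251977046830465 [ 0.99555155 -0.32483357  0.24226121]
tub [479.5 -48.9] r 71.9 res 0.13 0.37
ring [479.4 -49.4] r 20.4 res 0.61 1.37
(np.float64(280.1142744856598), np.float64(128.9195490582984)) (np.float64(280.1697006834219), np.float64(175.04141189571737))
```

View pics/w10c.png

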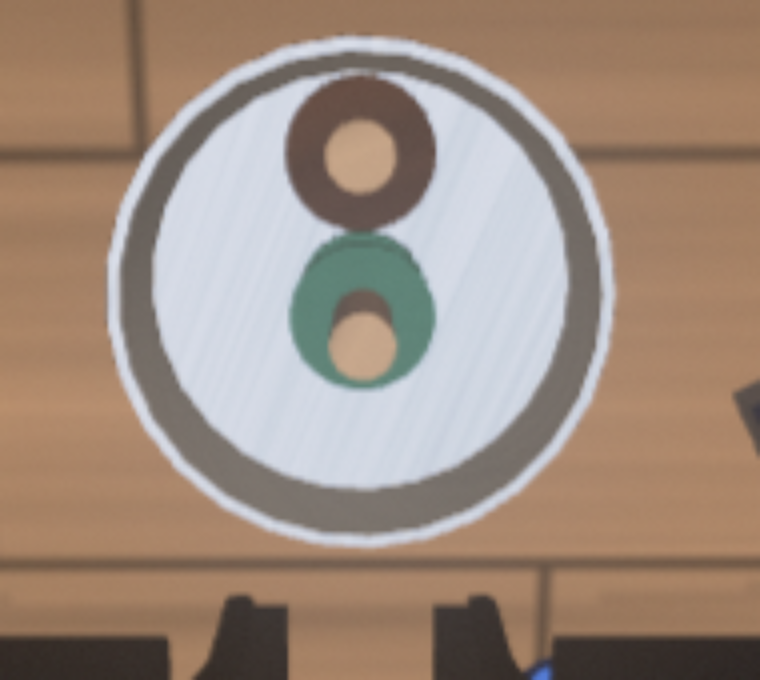

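Call:
apply_moves:
  gripper: [-0.3, -0.3, -0.3, -0.3, -0.3, -0.3, -0.3, -0.3]
  xyz:
    - [214.5, -39.7, 20]
    - [214.5, -39.7, 20]
    - [214.5, -39.7, 20]
    - [214.5, -39.7, 40]
    - [214.5, -39.7, 80]
    - [214.5, -39.7, 90]
    - [214.5, -39.7, 90]
    - [214.5, -39.7, 90]
  twist:
    - [0, 0, 0]
    - [0, 0, 0]
    - [0, 0, 0]
    - [0, 0, 0]
    - [0, 0, 0]
    - [0, 0, 0]
    - [0, 0, 0]
    - [0, 0, 0]

```text
t: 17.1
position: [664.3, -10.1, 144.5]
tcp_rot: [3.141, -0.004, 0.004]
ft_force: [-0.4, -0.5, 0.2]
finger_gap: 0.352
```

```bash
python3 - <<'E'
from h import *
s=snap("wrist","w11"); to(663.0,-9.3,87.5,0);print(yaw())
E
```

```text
t 17.15 pos [664.5 -10.2 144.9] tool dirs(y,x) [-90.1  -0.1] shift [-1.7 -0.9 57.4]
twist [ 0.  -0.2 -0.1]
(np.float64(-90.14524723975383), np.float64(-0.14515935476130806))
```

View pics/w11.png

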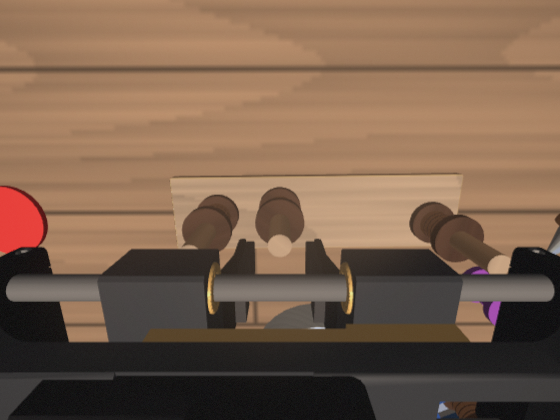

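Call:
apply_moves:
  gripper: [-0.3, -0.3, -0.3, -0.3, -0.3, -0.9, -0.9, -0.9, -0.9]
  xyz:
    - [-1.5, -0.8, 20]
    - [-1.5, -0.8, 45]
    - [-1.5, -0.8, 57.5]
    - [-1.5, -0.8, 57.5]
    - [-1.5, -0.8, 57.5]
    - [-1.5, -0.8, 57.5]
    - [-1.5, -0.8, 57.5]
    - [-1.5, -0.8, 57.5]
    - [-1.5, -0.8, 57.5]
  twist:
    - [0, 0, 0]
    - [0, 0, 0]
    - [0, 0, 0]
    - [0, 0, 0]
    - [0, 0, 0]
    - [0, 0, 0]
    - [0, 0, 0]
    - [0, 0, 0]
    - [0, 0, 0]

```text
t: 18.27
position: [662.4, -9.2, 85.8]
tcp_rot: [3.141, -0.004, 0.002]
ft_force: [0.5, 0.0, 2.4]
finger_gap: 0.175
```

```bash
python3 - <<'E'
from h import *
s=snap("wrist");st=telemetry.observe();print(st["position"],st["finger_gap"],onz(eyes and s,279,245,108))
E
```

```text
[662.41846706  -9.17799793  85.82321353] 0.1768409148077202 [686.68867301  -8.45615821 108.        ]
```

Call:
apply_moves:
  gripper: [-0.9, -0.9, -0.9, -0.9, -0.9, -0.9, -0.9, -0.9, -0.9, -0.9, -0.9]
  xyz:
    - [0, 0, -50]
    - [0, 0, -100]
    - [-60, 3.3, -120]
    - [-120, 3.3, -120]
    - [-163, 3.3, -120]
    - [-163, 3.3, -120]
    - [-163, 3.3, -70]
    - [-163, 3.3, -58]
    - [-163, 3.3, -58]
    - [-163, 3.3, -58]
    - [-163, 3.3, -58]
  twist:
    - [0, 0, 0]
    - [0, 0, 0]
    - [0, 0, 0]
    - [0, 0, 0]
    - [0, 0, 0]
    - [0, 0, 0]
    - [0, 0, 0]
    - [0, 0, 0]
    - [0, 0, 0]
    - [0, 0, 0]
    - [0, 0, 0]

```text
t: 19.7
position: [500.2, -12.2, 144.7]
tcp_rot: [3.141, -0.004, 0.004]
ft_force: [0.0, -0.7, -0.1]
finger_gap: 0.178
```

```bash
python3 - <<'E'
from h import *
s=snap("wrist","w12"); to(499.5,-12.5,79.2,0)
cv2.imwrite("pics/w12c.png",cv2.resize(s["color"][150:330,180:420,::-1],None,fx=3,fy=3))
E
```

```text
t 19.75 pos [499.9 -12.2 144.4] tool dirs(y,x) [-90.1  -0.1] shift [-0.6  0.3 65.2]
twist [ 0.  -0.1 -0.1]
```

View pics/w12c.png

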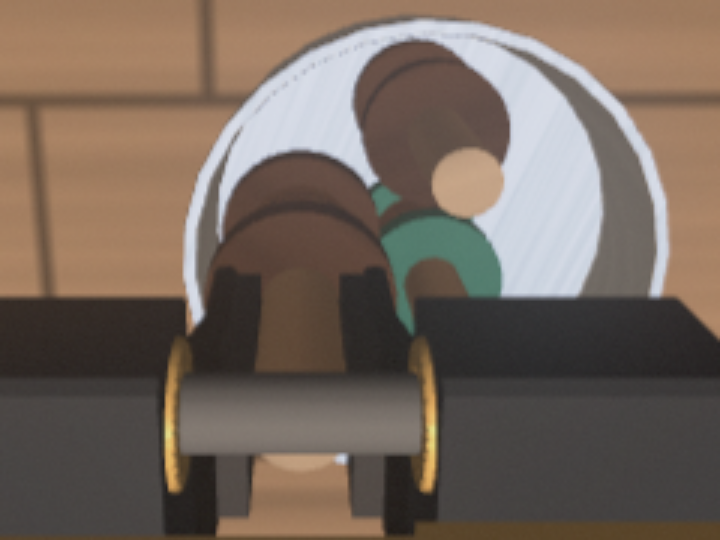

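Call:
apply_moves:
  gripper: [-0.9, -0.9, -0.9, -0.9, -0.9, -0.9]
  xyz:
    - [-0.3, 0.2, 20]
    - [-0.3, 0.2, 40]
    - [-0.3, 0.2, 55]
    - [-0.3, 0.2, 61]
    - [-0.3, 0.2, 64]
    - [-0.3, 0.2, 64]
  twist:
    - [0, 0, 0]
    - [0, 0, 0]
    - [0, 0, 0]
    - [0, 0, 0]
    - [0, 0, 0]
    - [0, 0, 0]

```text
t: 20.5
position: [499.0, -12.2, 79.5]
tcp_rot: [3.141, -0.004, 0.001]
ft_force: [-0.0, 0.6, -1.3]
finger_gap: 0.177
```

Call:
apply_moves:
  gripper: [-0.9, -0.5, -0.5, -0.5, -0.5, -0.5, -0.5, -0.5, -0.5]
  xyz:
    - [0.3, 0.2, 0.3]
    - [0.3, 0.2, 0.3]
    - [0.3, 0.2, 0.3]
    - [0.3, 0.2, -20]
    - [0.3, 0.2, -70]
    - [-50, 37, -120]
    - [-50, 37, -155]
    - [-50, 37, -155]
    - [-50, 37, -155]
  twist:
    - [0, 0, 0]
    - [0, 0, 0]
    - [0, 0, 0]
    - [0, 0, 0]
    - [0, 0, 0]
    - [0, 0, 0]
    - [0, 0, 0]
    - [0, 0, 0]
    - [0, 0, 0]

```text
t: 21.62
position: [448.5, -49.0, 234.0]
tcp_rot: [-3.142, 0.004, -0.001]
ft_force: [0.1, 0.3, -0.7]
finger_gap: 0.252
```

```bash
cat >> h.py <<'E'
def tubtops(s,guesses):
    for g in guesses:
        top(s,proj(s,[*g,101]),101,12)
E
python3 - <<'E'
from h import *
s=snap("wrist","w13"); st=telemetry.observe();print(st["t"],st["position"],st["finger_gap"],st["ft_force"])
T=tub(s); ring(s,(60,40,20),(95,255,200),55,guess=T)
tubtops(s,[(478.5,-49.3),(521,-49.3),(500,-12.5)])
cv2.imwrite("pics/w13c.png",cv2.resize(s["color"][90:260,190:380,::-1],None,fx=4,fy=4))
E
```

```text
21.675 [448.14742042 -48.78452612 233.10896315] 0.25161162915739965 [-0.32698563 -0.17988777  0.14756269]
tub [479.5 -48.9] r 71.9 res 0.15 0.39
ring [479.4 -49.3] r 20.3 res 0.51 1.12
top px 280.3 175.8 r 8.2 exp 8.4 -> [477.6 -49.3]
top px 279.8 128.3 r 8.9 exp 8.8 -> [521.1 -48.9]
top px 240.1 151.4 r 8.7 exp 8.6 -> [500.5 -12.1]
```

View pics/w13c.png

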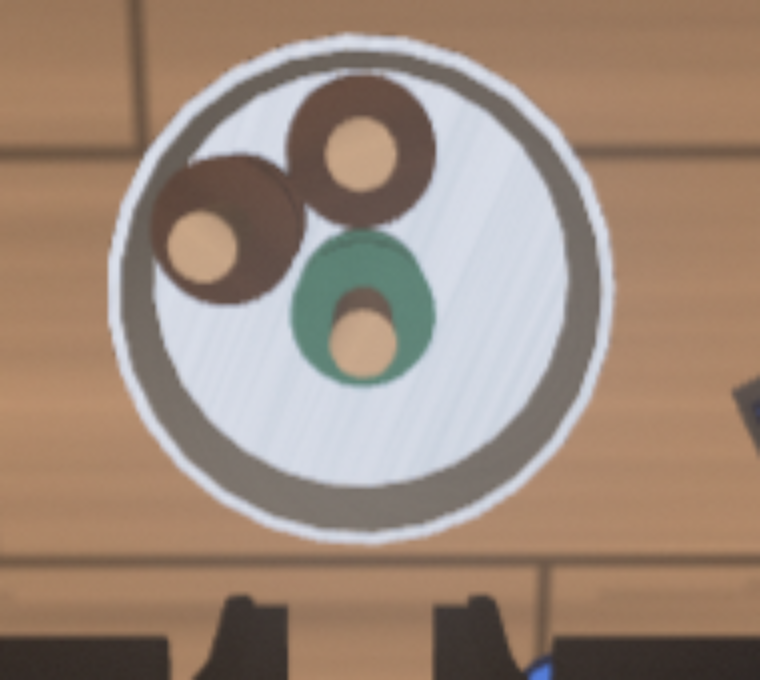

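Call:
apply_moves:
  gripper: [-0.3, -0.3, -0.3, -0.3, -0.3, -0.3]
  xyz:
    - [150, -99, 0]
    - [150, -99, 0]
    - [150, -99, 0]
    - [150, -99, 0]
    - [150, -99, 0]
    - [150, -99, 0]
  twist:
    - [0, 0, 0]
    - [0, 0, 0]
    - [0, 0, 0]
    - [0, 0, 0]
    - [0, 0, 0]
    - [0, 0, 0]

```text
t: 22.42
position: [597.9, 49.1, 233.7]
tcp_rot: [3.141, -0.005, -0.002]
ft_force: [-0.7, 0.6, 1.3]
finger_gap: 0.347
```

```bash
python3 - <<'E'
from h import *
s=snap("wrist","w14"); top(s,proj(s,[656,50,108]),108,13)
to(655.5,50,145,0); print(s["c2w"][:3,3])
cv2.imwrite("pics/w14c.png",cv2.resize(s["color"][70:240,190:430,::-1],None,fx=3,fy=3))
E
```

```text
top px 278.2 144.5 r 9.0 exp 8.9 -> [656.3  50.6]
t 22.48 pos [598.1  49.  234.2] tool dirs(y,x) [-90.2  -0.2] shift [57.4 -1.2 89.2]
twist [ 0.   0.  -0.2]
[674.18552827  49.50940535 377.16332199]
```

View pics/w14c.png

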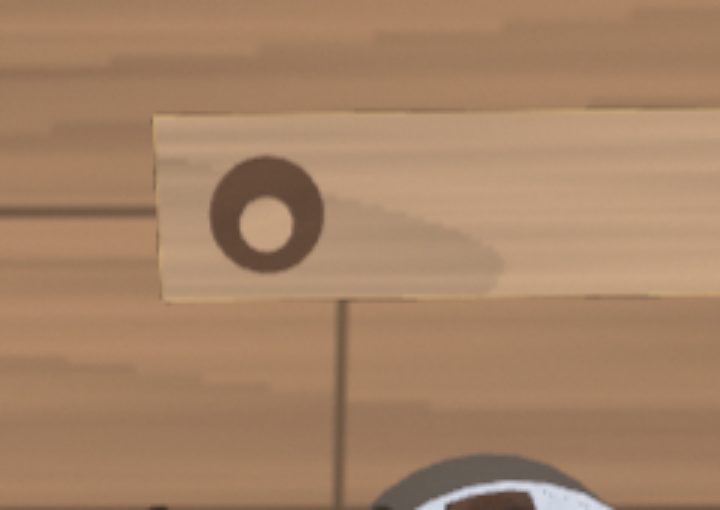

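Call:
apply_moves:
  gripper: [-0.3, -0.3, -0.3, -0.3, -0.3, -0.3, -0.3, -0.9, -0.9, -0.9, -0.9]
  xyz:
    - [57.5, -1.6, 30]
    - [57.5, -1.6, 80]
    - [57.5, -1.6, 120]
    - [57.5, -1.6, 140]
    - [57.5, -1.6, 146.5]
    - [57.5, -1.6, 146.5]
    - [57.5, -1.6, 146.5]
    - [57.5, -1.6, 146.5]
    - [57.5, -1.6, 146.5]
    - [57.5, -1.6, 146.5]
    - [57.5, -1.6, 146.5]
  twist:
    - [0, 0, 0]
    - [0, 0, 0]
    - [0, 0, 0]
    - [0, 0, 0]
    - [0, 0, 0]
    - [0, 0, 0]
    - [0, 0, 0]
    - [0, 0, 0]
    - [0, 0, 0]
    - [0, 0, 0]
    - [0, 0, 0]

```text
t: 23.85
position: [656.6, 51.0, 88.2]
tcp_rot: [3.142, -0.004, 0.001]
ft_force: [-0.0, -0.5, 3.0]
finger_gap: 0.176
```

Call:
apply_moves:
  gripper: [-0.9, -0.9, -0.9, -0.9, -0.9, -0.9, -0.9, -0.9, -0.9, -0.9, -0.9, -0.9]
  xyz:
    - [0, 0, -50]
    - [0, 0, -100]
    - [-60, 20, -125]
    - [-120, 40, -125]
    - [-180, 63.4, -125]
    - [-199.3, 63.4, -125]
    - [-199.3, 63.4, -125]
    - [-199.3, 63.4, -75]
    - [-199.3, 63.4, -57]
    - [-199.3, 63.4, -57]
    - [-199.3, 63.4, -57]
    - [-199.3, 63.4, -57]
  twist:
    - [0, 0, 0]
    - [0, 0, 0]
    - [0, 0, 0]
    - [0, 0, 0]
    - [0, 0, 0]
    - [0, 0, 0]
    - [0, 0, 0]
    - [0, 0, 0]
    - [0, 0, 0]
    - [0, 0, 0]
    - [0, 0, 0]
    - [0, 0, 0]

```text
t: 25.35
position: [458.1, -12.0, 146.0]
tcp_rot: [3.141, -0.003, 0.004]
ft_force: [0.3, 0.9, -0.4]
finger_gap: 0.179
```

```bash
python3 - <<'E'
from h import *
s=snap("wrist","w15"); to(457.3,-12.4,81.5,0)
cv2.imwrite("pics/w15c.png",cv2.resize(s["color"][100:330,180:440,::-1],None,fx=2.5,fy=2.5))
E
```

```text
t 25.4 pos [457.9 -12.  145.9] tool dirs(y,x) [-90.1  -0.1] shift [-0.7  0.4 64.4]
twist [ 0.  -0.1 -0.1]
```

View pics/w15c.png

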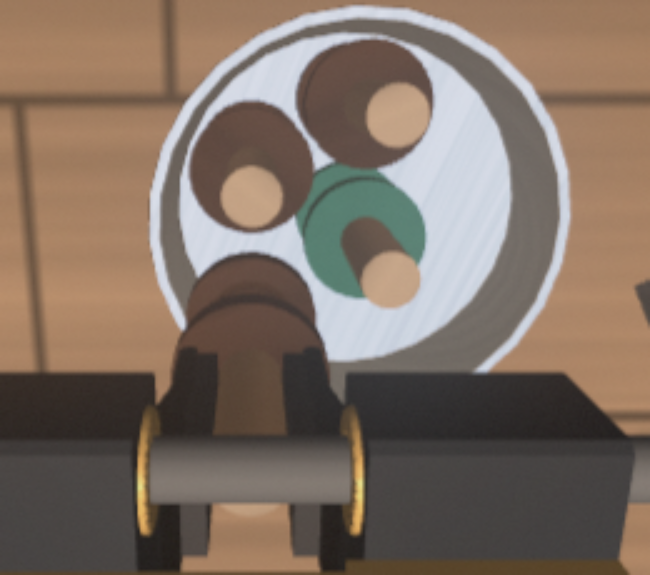

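Call:
apply_moves:
  gripper: [-0.9, -0.9, -0.9, -0.9, -0.9, -0.9]
  xyz:
    - [-0.3, 0.2, 20]
    - [-0.3, 0.2, 40]
    - [-0.3, 0.2, 55]
    - [-0.3, 0.2, 61]
    - [-0.3, 0.2, 63.3]
    - [-0.3, 0.2, 63.3]
  twist:
    - [0, 0, 0]
    - [0, 0, 0]
    - [0, 0, 0]
    - [0, 0, 0]
    - [0, 0, 0]
    - [0, 0, 0]

```text
t: 26.15
position: [457.0, -12.2, 81.8]
tcp_rot: [3.141, -0.004, 0.001]
ft_force: [-0.3, 0.9, 0.2]
finger_gap: 0.175
```

Call:
apply_moves:
  gripper: [-0.9, -0.5, -0.5, -0.5, -0.5, -0.5, -0.5, -0.5, -0.5, -0.5, -0.5]
  xyz:
    - [0, 0.2, 0.3]
    - [0, 0.2, 0.3]
    - [0, 0.2, 0.3]
    - [0, 0.2, -20]
    - [0, 0.2, -70]
    - [0, 0.2, -120]
    - [60, 60, -153]
    - [135, 145, -153]
    - [135, 145, -153]
    - [135, 145, -153]
    - [135, 145, -153]
  twist:
    - [0, 0, 0]
    - [0, 0, 0]
    - [0, 0, 0]
    - [0, 0, 0]
    - [0, 0, 0]
    - [0, 0, 0]
    - [0, 0, 0]
    - [0, 0, 0]
    - [0, 0, 0]
    - [0, 0, 0]
    - [0, 0, 0]

```text
t: 27.52
position: [591.0, -157.7, 233.8]
tcp_rot: [-3.141, 0.005, 0.002]
ft_force: [-0.4, -1.3, -0.0]
finger_gap: 0.252
```

```bash
python3 - <<'E'
from h import *
s=snap("wrist","w16"); top(s,proj(s,[648,-156,108]),108,13)
to(647,-156.5,87.5,0)
E
```

```text
top px 279.6 145.5 r 9.2 exp 8.9 -> [ 648.6 -157.4]
t 27.57 pos [ 590.5 -156.7  233.8] tool dirs(y,x) [-90.1  -0.1] shift [ 56.7  -0.2 146.2]
twist [-0.1  0.1 -0.1]
```

View pics/w16.png

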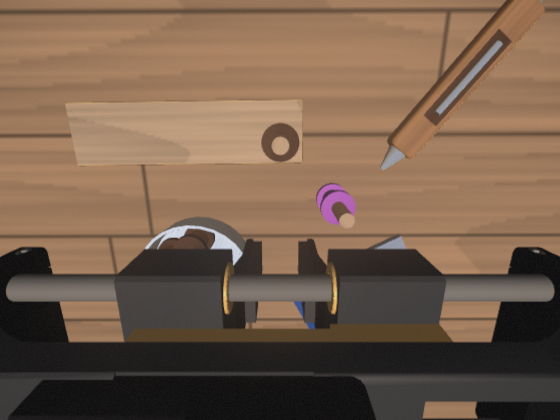

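Call:
apply_moves:
  gripper: [-0.3, -0.3, -0.3, -0.3, -0.3, -0.3, -0.3, -0.9, -0.9, -0.9, -0.9]
  xyz:
    - [57.5, 0.5, 30]
    - [57.5, 0.5, 80]
    - [57.5, 0.5, 120]
    - [57.5, 0.5, 140]
    - [57.5, 0.5, 146]
    - [57.5, 0.5, 146]
    - [57.5, 0.5, 146]
    - [57.5, 0.5, 146]
    - [57.5, 0.5, 146]
    - [57.5, 0.5, 146]
    - [57.5, 0.5, 146]
  twist:
    - [0, 0, 0]
    - [0, 0, 0]
    - [0, 0, 0]
    - [0, 0, 0]
    - [0, 0, 0]
    - [0, 0, 0]
    - [0, 0, 0]
    - [0, 0, 0]
    - [0, 0, 0]
    - [0, 0, 0]
    - [0, 0, 0]

```text
t: 28.95
position: [649.1, -158.1, 89.0]
tcp_rot: [3.141, -0.004, 0.001]
ft_force: [0.6, 1.0, 4.0]
finger_gap: 0.175
```

Call:
apply_moves:
  gripper: [-0.9, -0.9, -0.9, -0.9, -0.9, -0.9, -0.9, -0.9, -0.9, -0.9, -0.9]
  xyz:
    - [0, 0, -50]
    - [0, 0, -100]
    - [-50, -24, -125]
    - [-100, -48, -125]
    - [-149, -72, -125]
    - [-149, -72, -125]
    - [-149, -72, -75]
    - [-149, -72, -57]
    - [-149, -72, -57]
    - [-149, -72, -57]
    - [-149, -72, -57]
  twist:
    - [0, 0, 0]
    - [0, 0, 0]
    - [0, 0, 0]
    - [0, 0, 0]
    - [0, 0, 0]
    - [0, 0, 0]
    - [0, 0, 0]
    - [0, 0, 0]
    - [0, 0, 0]
    - [0, 0, 0]
    - [0, 0, 0]

```text
t: 30.32
position: [501.1, -86.1, 146.9]
tcp_rot: [3.141, -0.004, 0.004]
ft_force: [-0.0, 0.6, -0.6]
finger_gap: 0.182
```

```bash
python3 - <<'E'
from h import *
s=snap("wrist","w17"); to(500,-86,82.3,0)
cv2.imwrite("pics/w17c.png",cv2.resize(s["color"][100:330,140:400,::-1],None,fx=2.5,fy=2.5))
E
```

```text
t 30.38 pos [500.9 -86.1 146.7] tool dirs(y,x) [-90.1  -0.1] shift [-1.  -0.1 64.4]
twist [ 0.  -0.1 -0.1]
```

View pics/w17c.png

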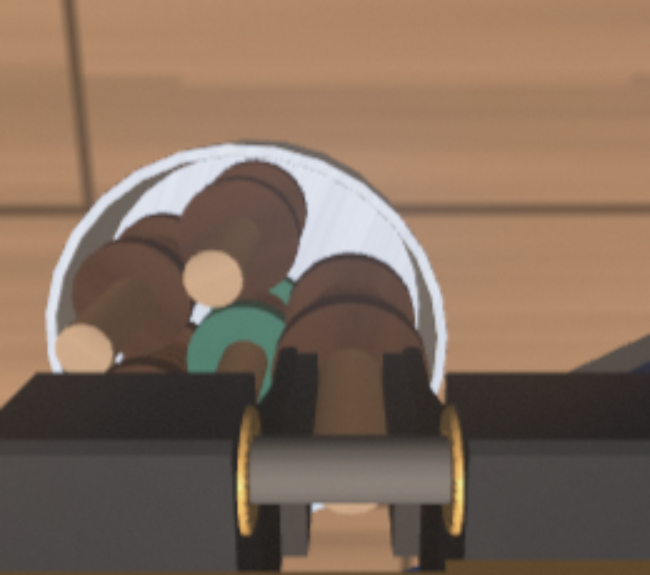

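Call:
apply_moves:
  gripper: [-0.9, -0.9, -0.9, -0.9, -0.9, -0.9]
  xyz:
    - [-0.4, 0, 20]
    - [-0.4, 0, 40]
    - [-0.4, 0, 55]
    - [-0.4, 0, 61]
    - [-0.4, 0, 63.4]
    - [-0.4, 0, 63.4]
  twist:
    - [0, 0, 0]
    - [0, 0, 0]
    - [0, 0, 0]
    - [0, 0, 0]
    - [0, 0, 0]
    - [0, 0, 0]

```text
t: 31.12
position: [499.9, -85.8, 82.5]
tcp_rot: [3.141, -0.004, 0.001]
ft_force: [0.1, -0.1, -1.2]
finger_gap: 0.174
```

Call:
apply_moves:
  gripper: [-0.9, -0.5, -0.5, -0.5, -0.5, -0.5, -0.5, -0.5, -0.5, -0.5]
  xyz:
    - [0, 0, 0.3]
    - [0, 0, 0.3]
    - [0, 0, 0.3]
    - [0, 0, -20]
    - [0, 0, -70]
    - [0, 0, -120]
    - [-50, -37, -153]
    - [-50, -37, -153]
    - [-50, -37, -153]
    - [-50, -37, -153]
  twist:
    - [0, 0, 0]
    - [0, 0, 0]
    - [0, 0, 0]
    - [0, 0, 0]
    - [0, 0, 0]
    - [0, 0, 0]
    - [0, 0, 0]
    - [0, 0, 0]
    - [0, 0, 0]
    - [0, 0, 0]

```text
t: 32.38
position: [449.6, -48.9, 233.9]
tcp_rot: [-3.141, 0.004, 0.002]
ft_force: [0.2, -0.4, -0.4]
finger_gap: 0.248
```

```bash
python3 - <<'E'
from h import *
s=snap("wrist","w18"); st=telemetry.observe();print(st["t"],st["position"],st["finger_gap"],st["ft_force"])
T=tub(s); ring(s,(60,40,20),(95,255,200),55,guess=T)
tubtops(s,[(478.5,-49.3),(521,-49.3),(500,-12.5),(457,-12.5),(500,-86)])
for px in [(422,184),(475,180)]: print(onz(s,*px,60))
cv2.imwrite("pics/w18c.png",s["color"][:,:,::-1])
E
```

```text
32.425 [449.53220635 -48.93082578 233.77013593] 0.24794003390069067 [ 0.11088373 -0.51240456 -0.605098  ]
tub [479.6 -48.9] r 71.9 res 0.16 0.5
ring [479.5 -49.3] r 20.4 res 0.58 1.54
top px 280.5 176.5 r 7.9 exp 8.4 -> [477.7 -49.4]
top px 279.9 129.1 r 9.1 exp 8.8 -> [521.2 -48.8]
top px 240.2 152.2 r 8.7 exp 8.6 -> [500.6 -12. ]
top px 239.3 201.7 r 12.4 exp 8.2 -> [453.   -9.2]
top px 319.0 153.0 r 8.6 exp 8.6 -> [499.7 -85.1]
[ 461.97505174 -204.88512142   60.        ]
[ 466.31456352 -262.30013374   60.        ]
```

View pics/w18.png

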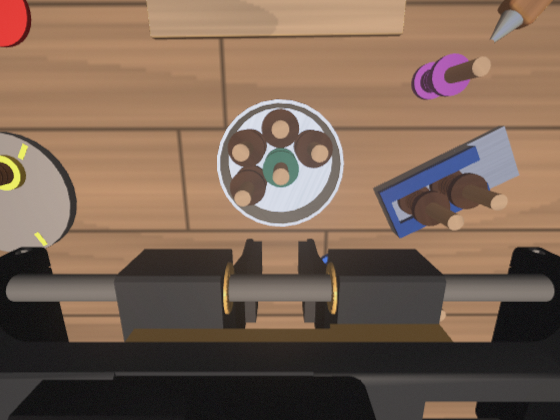

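Call:
apply_moves:
  gripper: [-0.3, -0.3, -0.3, -0.3, -0.3, -0.3, -0.3, -0.3]
  xyz:
    - [-30, 146, 0]
    - [-30, 146, 0]
    - [-30, 146, 0]
    - [-30, 146, 0]
    - [-30, 146, 0]
    - [-30, 146, 0]
    - [-30, 146, 0]
    - [-30, 146, 0]
  twist:
    - [0, 0, 61]
    - [0, 0, 61]
    - [0, 0, 61]
    - [0, 0, 61]
    - [0, 0, 61]
    - [0, 0, 61]
    - [0, 0, 61]
    - [0, 0, 61]

```text
t: 33.42
position: [419.1, -194.7, 234.3]
tcp_rot: [-2.707, 1.595, 0.002]
ft_force: [-0.5, 0.4, 0.7]
finger_gap: 0.351
```

```bash
python3 - <<'E'
from h import *
s=snap("wrist","w19"); st=telemetry.observe();print(st["t"],st["position"],st["qpos"].round(2),yaw())
E
```

```text
33.475 [ 419.18638065 -194.65239452  234.49004251] [-0.61 -0.17  1.94 -0.    1.38  2.03] (np.float64(-151.03246284106314), np.float64(-61.03248177428396))
```

View pics/w19.png

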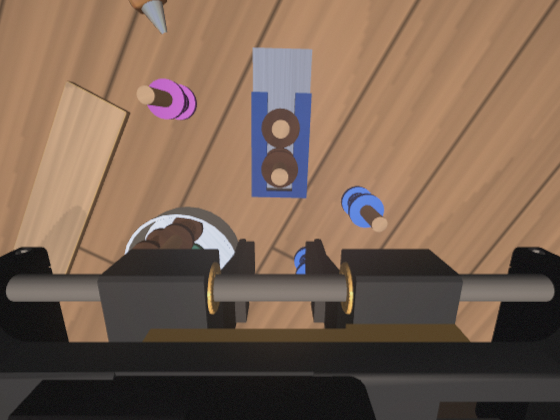

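```bash
python3 - <<'E'
from h import *
s=snap("wrist")
a=top(s,(280,176),106,12); b=top(s,(281,129),106,12)
hsv=cv2.cvtColor(s["color"],cv2.COLOR_RGB2HSV); m=cv2.inRange(hsv,(108,120,30),(125,255,255)); m[:, :235]=0; m[:,330:]=0; m[205:]=0
cs,_=cv2.findContours(m,cv2.RETR_EXTERNAL,cv2.CHAIN_APPROX_NONE)
P=np.vstack([c[:,0] for c in cs if cv2.contourArea(c)>100]); W=np.array([onz(s,*p,28.5)[:2] for p in P],np.float32)
r=cv2.minAreaRect(W); print(r); box=cv2.boxPoints(r);print(box.round(1))
print("a-b",np.linalg.norm(a-b),np.degrees(np.arctan2(*(b-a)[::-1])))
E
```

```text
top px 279.2 176.6 r 8.5 exp 8.4 -> [ 433.4 -219.4]
top px 280.0 128.8 r 9.3 exp 9.1 -> [ 453.7 -257.4]
((443.14202880859375, -238.63037109375), (65.30384826660156, 118.33656311035156), 27.6303653717041)
[[ 386.8 -201.4]
 [ 441.7 -306.2]
 [ 499.5 -275.9]
 [ 444.6 -171.1]]
a-b 43.1423229347655 -61.95154561021343
```

```bash
python3 - <<'E'
from h import *
to(453.7,-257.4,85.5,-62.4)
E
```

```text
t 33.52 pos [ 419.2 -194.6  234.6] tool dirs(y,x) [-151.  -61.] shift [ 71.7   0.2 149.1]
twist [0.  0.  1.4]
```

Call:
apply_moves:
  gripper: [-0.3, -0.3, -0.3, -0.3, -0.3, -0.3, -0.3]
  xyz:
    - [71.5, 0.2, 20]
    - [71.5, 0.2, 70]
    - [71.5, 0.2, 110]
    - [71.5, 0.2, 140]
    - [71.5, 0.2, 148.5]
    - [71.5, 0.2, 148.5]
    - [71.5, 0.2, 148.5]
  twist:
    - [0, 0, 1.4]
    - [0, 0, 1.4]
    - [0, 0, 1.4]
    - [0, 0, 1.4]
    - [0, 0, 1.4]
    - [0, 0, 1.4]
    - [0, 0, 1.4]

```text
t: 34.4
position: [454.7, -258.0, 88.2]
tcp_rot: [2.685, -1.63, 0.005]
ft_force: [0.3, -0.2, 0.8]
finger_gap: 0.352
```

```bash
python3 - <<'E'
from h import *
s=snap("wrist","w20"); to(453.7,-257.4,85.5,-62.4)
E
```

```text
t 34.45 pos [ 454.7 -258.    88.2] tool dirs(y,x) [-152.5  -62.5] shift [-1.   0.6  2.7]
twist [-0.1 -0.2 -0.1]
```

View pics/w20.png

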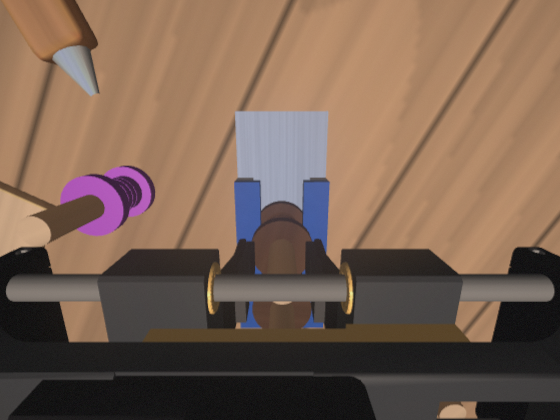

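Call:
apply_moves:
  gripper: [-0.3, -0.3, -0.9, -0.9, -0.9, -0.9]
  xyz:
    - [-0.8, 0.5, 2]
    - [-0.8, 0.5, 2]
    - [-0.8, 0.5, 2]
    - [-0.8, 0.5, 2]
    - [-0.8, 0.5, 2]
    - [-0.8, 0.5, 2]
  twist:
    - [0, 0, 0]
    - [0, 0, 0]
    - [0, 0, 0]
    - [0, 0, 0]
    - [0, 0, 0]
    - [0, 0, 0]

```text
t: 35.2
position: [452.8, -256.8, 84.5]
tcp_rot: [2.685, -1.631, 0.0]
ft_force: [-0.1, 0.2, 0.2]
finger_gap: 0.18
```

Call:
apply_moves:
  gripper: [-0.9, -0.9, -0.9, -0.9, -0.9, -0.9, -0.9, -0.9, -0.9]
  xyz:
    - [0, 0, -1]
    - [8, 0, -1]
    - [17, 0, -1]
    - [26, 0, -1]
    - [35, 0, -1]
    - [44, 0, -1]
    - [53, 0, -1]
    - [62, 0, -1]
    - [62, 0, -1]
  twist:
    - [0, 0, 0]
    - [0, 0, 0]
    - [0, 0, 0]
    - [0, 0, 0]
    - [0, 0, 0]
    - [0, 0, 0]
    - [0, 0, 0]
    - [0, 0, 0]
    - [0, 0, 0]

```text
t: 36.33
position: [481.7, -312.5, 85.6]
tcp_rot: [2.685, -1.631, 0.001]
ft_force: [-0.1, 0.5, -1.2]
finger_gap: 0.176
```

```bash
python3 - <<'E'
from h import *
s=snap("wrist","w21"); st=telemetry.observe();print(st["position"],st["ft_force"],st["ft_torque"])
E
```

```text
[ 481.37562337 -311.9439728    85.38852787] [ 0.54688169 -0.05631631 -0.77737474] [ 0.13083759 -0.01439833  0.0175005 ]
```

View pics/w21.png

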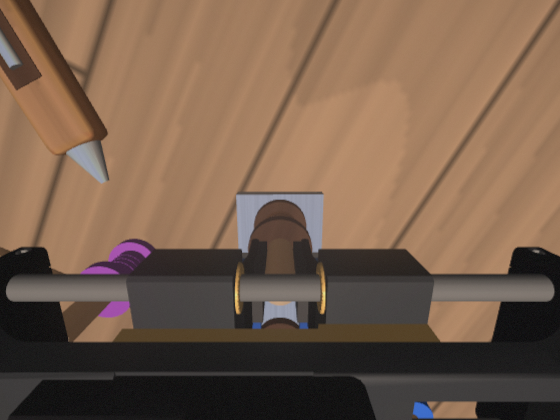

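Call:
apply_moves:
  gripper: [-0.9, -0.9, -0.9, -0.9, -0.9, -0.9, -0.9, -0.9, -0.9, -0.9, -0.9]
  xyz:
    - [0, 0, -30]
    - [0, 0, -80]
    - [0, 0, -120]
    - [-50, -20, -120]
    - [-100, -40, -120]
    - [-150, -60, -120]
    - [-213, -83, -120]
    - [-213, -83, -120]
    - [-213, -83, -75]
    - [-213, -83, -75]
    - [-213, -83, -75]
  twist:
    - [0, 0, 0]
    - [0, 0, 0]
    - [0, 0, 0]
    - [0, 0, -2.4]
    - [0, 0, -2.4]
    - [0, 0, -2.4]
    - [0, 0, -2.4]
    - [0, 0, -2.4]
    - [0, 0, -2.4]
    - [0, 0, -2.4]
    - [0, 0, -2.4]

```text
t: 37.75
position: [457.1, -85.2, 161.4]
tcp_rot: [2.718, -1.575, 0.001]
ft_force: [-0.7, 0.7, -0.3]
finger_gap: 0.178
```

```bash
python3 - <<'E'
from h import *
s=snap("wrist","w22"); to(456.5,-85.2,79.8,-60)
E
```

```text
t 37.8 pos [457.6 -85.4 162. ] tool dirs(y,x) [-150.2  -60.2] shift [-0.9  1.  82.2]
twist [-0.1 -0.1 -0.2]
```

View pics/w22.png

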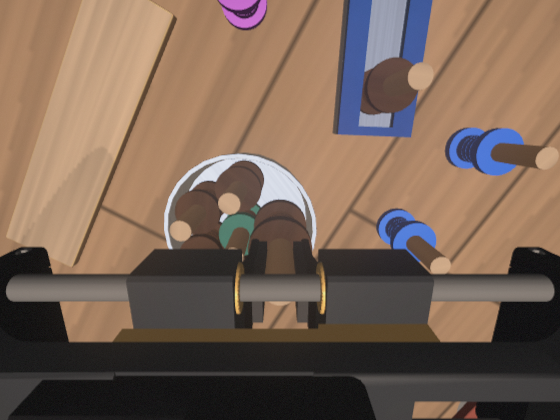

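```bash
python3 - <<'E'
from h import *
s=snap("wrist"); top(s,(229,203),101,14); to(456.5,-85.2,79.8,-60)
for p in [(240,154)]: print(onz(s,*p,45))
E
```

```text
top px 227.9 205.9 r 13.1 exp 10.4 -> [499.8 -83.2]
t 37.85 pos [457.8 -85.4 162.2] tool dirs(y,x) [-150.2  -60.2] shift [-1.   1.2 82.4]
twist [-0.1 -0.1 -0.2]
[ 513.29757463 -111.99066196   45.        ]
```

Call:
apply_moves:
  gripper: [-0.9, -0.9, -0.9, -0.9, -0.9, -0.9, -0.9]
  xyz:
    - [-0.6, 0.6, 20]
    - [-0.6, 0.6, 40]
    - [-0.6, 0.6, 60]
    - [-0.6, 0.6, 73]
    - [-0.6, 0.6, 79]
    - [-0.6, 0.6, 81]
    - [-0.6, 0.6, 81]
  twist:
    - [0, 0, 0]
    - [0, 0, 0]
    - [0, 0, 0]
    - [0, 0, 0]
    - [0, 0, 0]
    - [0, 0, 0]
    - [0, 0, 0]

```text
t: 38.72
position: [456.4, -84.4, 80.0]
tcp_rot: [-2.719, 1.574, -0.001]
ft_force: [0.6, -0.7, -0.1]
finger_gap: 0.178
```

```bash
python3 - <<'E'
from h import *
to(456.5,-85.2,79.8,-60);print(telemetry.observe()["ft_force"])
E
```

```text
t 38.73 pos [456.4 -84.4  80. ] tool dirs(y,x) [-150.1  -60.1] shift [0.7 0.3 0.2]
twist [-0.  -0.  -0.1]
[ 0.63592089 -0.65860762 -0.07944717]
```

Call:
apply_moves:
  gripper: [-0.9, -0.5, -0.5, -0.5, -0.5, -0.5, -0.5, -0.3, -0.3, -0.3, -0.3]
  xyz:
    - [0.4, 0.2, 0.3]
    - [0.4, 0.2, 0.3]
    - [0.4, 0.2, 0.3]
    - [0.4, 0.2, -20]
    - [0.4, 0.2, -70]
    - [0.4, 0.2, -120]
    - [60, 70, -153]
    - [77, 87, -153]
    - [77, 87, -153]
    - [77, 87, -153]
    - [77, 87, -153]
  twist:
    - [0, 0, 0]
    - [0, 0, 0]
    - [0, 0, 0]
    - [0, 0, 0]
    - [0, 0, 0]
    - [0, 0, 0]
    - [0, 0, 2.4]
    - [0, 0, 2.4]
    - [0, 0, 2.4]
    - [0, 0, 2.4]
    - [0, 0, 2.4]

```text
t: 40.1
position: [418.9, -193.1, 231.8]
tcp_rot: [-2.686, 1.628, 0.002]
ft_force: [-0.4, -0.5, 0.7]
finger_gap: 0.348
```

```bash
python3 - <<'E'
from h import *
s=snap("wrist","w23"); p=top(s,proj(s,[433.4,-219.4,106]),106,12); to(433.4,-219.4,85.5,-62.4)
E
```

```text
top px 279.0 175.5 r 8.5 exp 8.5 -> [ 433.4 -219.4]
t 40.15 pos [ 418.9 -193.1  231.8] tool dirs(y,x) [-152.4  -62.4] shift [ 30.2  -0.7 146.3]
twist [ 0.   0.1 -0. ]
```

View pics/w23.png

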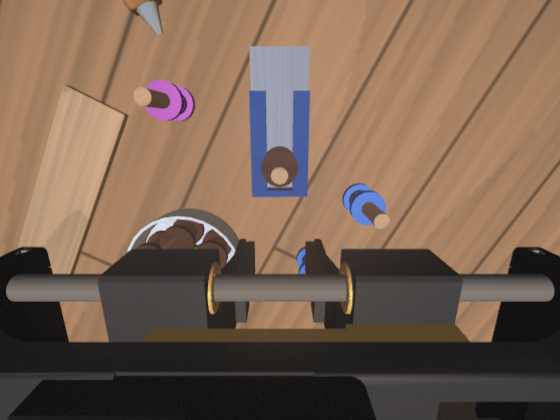

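Call:
apply_moves:
  gripper: [-0.3, -0.3, -0.3, -0.3, -0.3, -0.3, -0.3, -0.9, -0.9, -0.9, -0.9]
  xyz:
    - [30, -0.6, 30]
    - [30, -0.6, 80]
    - [30, -0.6, 120]
    - [30, -0.6, 140]
    - [30, -0.6, 145]
    - [30, -0.6, 145]
    - [30, -0.6, 145]
    - [30, -0.6, 145]
    - [30, -0.6, 145]
    - [30, -0.6, 145]
    - [30, -0.6, 145]
  twist:
    - [0, 0, 0]
    - [0, 0, 0]
    - [0, 0, 0]
    - [0, 0, 0]
    - [0, 0, 0]
    - [0, 0, 0]
    - [0, 0, 0]
    - [0, 0, 0]
    - [0, 0, 0]
    - [0, 0, 0]
    - [0, 0, 0]

```text
t: 41.52
position: [433.5, -221.0, 87.9]
tcp_rot: [-2.685, 1.631, -0.001]
ft_force: [1.1, 0.3, 3.3]
finger_gap: 0.176
```

```bash
python3 - <<'E'
from h import *
to(433.4,-219.4,85.5,-62.4); to(481.7,-312.3,86)
print(telemetry.observe()["ft_force"])
E
```

```text
t 41.52 pos [ 433.5 -221.    87.9] tool dirs(y,x) [-152.5  -62.5] shift [-1.4 -0.6  2.4]
twist [-0.  -0.  -0.1]
t 41.52 pos [ 433.5 -221.    87.9] tool dirs(y,x) [-152.5  -62.5] shift [103.3  -0.6   2. ]
[1.06530255 0.30888891 3.2504846 ]
```

Call:
apply_moves:
  gripper: [-0.9, -0.9, -0.9, -0.9, -0.9, -0.9, -0.9, -0.9, -0.9, -0.9, -0.9, -0.9]
  xyz:
    - [0, 0, -1]
    - [9, 0, -1]
    - [20, -0.1, -1]
    - [31, -0.1, -1]
    - [42, -0.2, -1]
    - [53, -0.2, -1]
    - [64, -0.3, -1]
    - [75, -0.3, -1]
    - [86, -0.4, -1]
    - [97, -0.4, -1]
    - [105.5, -0.5, -1]
    - [105.5, -0.5, -1]
  twist:
    - [0, 0, 0]
    - [0, 0, 0]
    - [0, 0, 0]
    - [0, 0, 0]
    - [0, 0, 0]
    - [0, 0, 0]
    - [0, 0, 0]
    - [0, 0, 0]
    - [0, 0, 0]
    - [0, 0, 0]
    - [0, 0, 0]
    - [0, 0, 0]

```text
t: 43.02
position: [482.5, -314.7, 88.5]
tcp_rot: [2.685, -1.631, 0.0]
ft_force: [-0.2, -0.2, -0.6]
finger_gap: 0.179
```

```bash
python3 - <<'E'
from h import *
s=snap("wrist","w24"); st=telemetry.observe();print(st["position"],st["finger_gap"],st["ft_force"])
to(436,-48.5,160,-60)
E
```

```text
[ 482.29182896 -314.19959078   88.36838813] 0.17253802315716457 [ 0.16635585 -0.35983174 -0.70738281]
t 43.08 pos [ 482.3 -314.2   88.4] tool dirs(y,x) [-152.5  -62.5] shift [-257.1  -81.4  -71.6]
twist [ 0.   0.  -2.5]
```

View pics/w24.png

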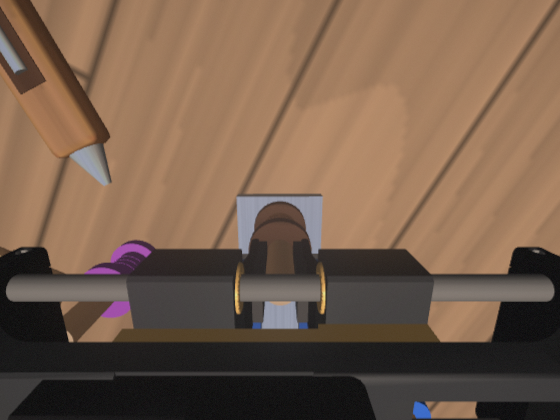

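Call:
apply_moves:
  gripper: [-0.9, -0.9, -0.9, -0.9, -0.9, -0.9, -0.9, -0.9, -0.9, -0.9, -0.9]
  xyz:
    - [0, 0, -30]
    - [0, 0, -80]
    - [0, 0, -130]
    - [-50, -20, -147]
    - [-106, -44, -147]
    - [-162, -67, -147]
    - [-218, -90, -147]
    - [-286, -118, -147]
    - [-286, -118, -147]
    - [-286, -118, -147]
    - [-286, -118, -147]
  twist:
    - [0, 0, 0]
    - [0, 0, 0]
    - [0, 0, 0]
    - [0, 0, -2.5]
    - [0, 0, -2.5]
    - [0, 0, -2.5]
    - [0, 0, -2.5]
    - [0, 0, -2.5]
    - [0, 0, -2.5]
    - [0, 0, -2.5]
    - [0, 0, -2.5]

```text
t: 44.45
position: [455.2, -7.0, 235.5]
tcp_rot: [2.719, -1.573, 0.0]
ft_force: [-0.9, -0.3, -1.0]
finger_gap: 0.178
```

```bash
python3 - <<'E'
from h import *
s=snap("wrist","w25"); to(436.4,-50.4,160,-60)
for g in [(478.5,-49.3),(521,-49.3),(500,-12.5),(457,-12.5),(500,-86),(457,-86)]: print(np.round(proj(s,[*g,101]),0))
tub(s)
cv2.imwrite("pics/w25c.png",cv2.resize(s["color"][70:270,160:400,::-1],None,fx=3,fy=3))
E
```

```text
t 44.5 pos [455.3  -7.2 235.4] tool dirs(y,x) [-150.1  -60.1] shift [28.  37.8 75.5]
twist [ 0.  -0.  -0.1]
[281. 155.]
[241. 131.]
[242. 177.]
[281. 199.]
[280. 107.]
[321. 132.]
tub [479.5 -48.8] r 71.9 res 0.12 0.51
```

View pics/w25c.png

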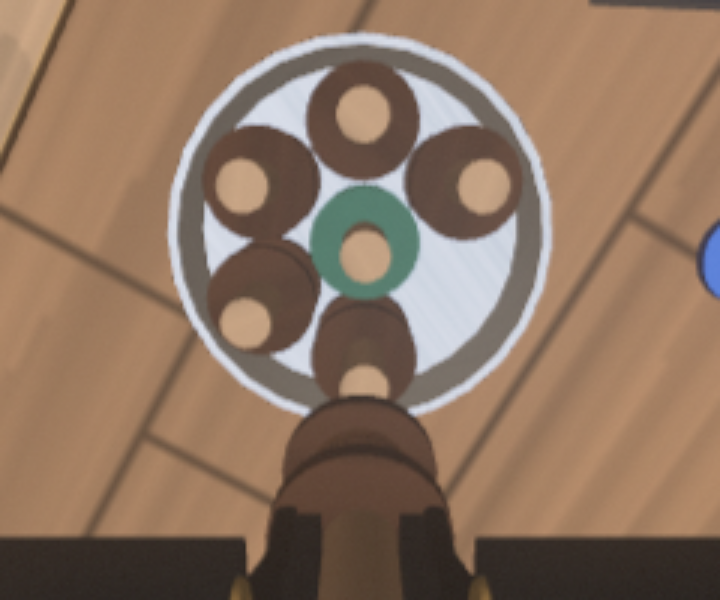

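Call:
apply_moves:
  gripper: [-0.9, -0.9, -0.9, -0.9, -0.9, -0.9]
  xyz:
    - [28, 37.8, 0]
    - [28, 37.8, 40]
    - [28, 37.8, 75]
    - [28, 37.8, 75]
    - [28, 37.8, 75]
    - [28, 37.8, 75]
  twist:
    - [0, 0, 0]
    - [0, 0, 0]
    - [0, 0, 0]
    - [0, 0, 0]
    - [0, 0, 0]
    - [0, 0, 0]

```text
t: 45.25
position: [437.7, -49.6, 162.3]
tcp_rot: [-2.719, 1.572, -0.005]
ft_force: [0.2, -1.0, -2.1]
finger_gap: 0.173
```

```bash
python3 - <<'E'
from h import *
s=snap("wrist","w26"); to(436.4,-50.4,83.2,-60)
cv2.imwrite("pics/w26c.png",cv2.resize(s["color"][70:330,120:400,::-1],None,fx=2.2,fy=2.2))
E
```

```text
t 45.3 pos [437.5 -49.4 162.2] tool dirs(y,x) [-150.  -60.] shift [ 0.1  1.6 79. ]
twist [-0.1 -0.1 -0. ]
```

View pics/w26c.png

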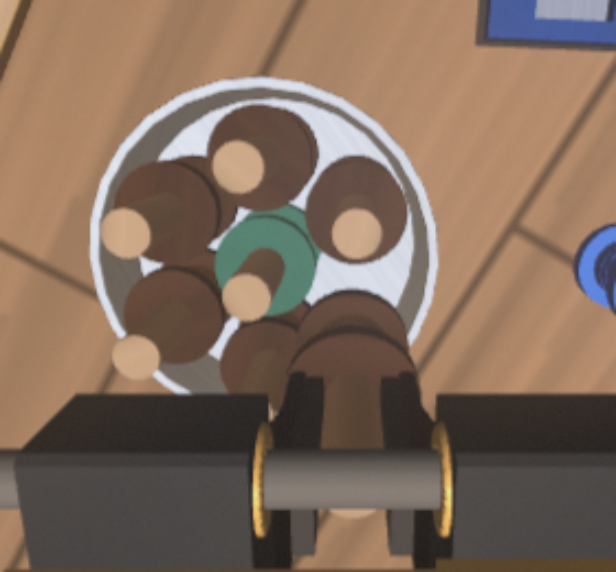

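Call:
apply_moves:
  gripper: [-0.9, -0.9, -0.9, -0.9, -0.9, -0.9]
  xyz:
    - [0.7, 0.8, 10]
    - [0.7, 0.8, 20]
    - [0.7, 0.8, 28]
    - [0.7, 0.8, 30]
    - [0.7, 0.8, 30]
    - [0.7, 0.8, 30]
  twist:
    - [0, 0, 0]
    - [0, 0, 0]
    - [0, 0, 0]
    - [0, 0, 0]
    - [0, 0, 0]
    - [0, 0, 0]

```text
t: 46.05
position: [436.3, -50.1, 130.8]
tcp_rot: [-2.72, 1.571, -0.001]
ft_force: [-0.2, -0.2, -0.7]
finger_gap: 0.179
```

```bash
python3 - <<'E'
from h import *
to(436.4,-50.4,83.2,-60); print(telemetry.observe()["ft_force"])
E
```

```text
t 46.05 pos [436.3 -50.1 130.8] tool dirs(y,x) [-150.  -60.] shift [ 0.3  0.  47.6]
twist [-0. -0. -0.]
[-0.24463585 -0.23443084 -0.73925885]
```

Call:
apply_moves:
  gripper: [-0.9, -0.9, -0.9, -0.9, -0.9, -0.9]
  xyz:
    - [0.2, 0, 10]
    - [0.2, 0, 22]
    - [0.2, 0, 34]
    - [0.2, 0, 42]
    - [0.2, 0, 47]
    - [0.2, 0, 47]
  twist:
    - [0, 0, 0]
    - [0, 0, 0]
    - [0, 0, 0]
    - [0, 0, 0]
    - [0, 0, 0]
    - [0, 0, 0]

```text
t: 46.8
position: [436.3, -50.3, 83.4]
tcp_rot: [-2.72, 1.572, -0.0]
ft_force: [0.5, 0.7, -0.7]
finger_gap: 0.175
```

Call:
apply_moves:
  gripper: [-0.9, -0.5, -0.5, -0.5, -0.5, -0.5, -0.5, -0.5, -0.5, -0.5, -0.5, -0.5]
  xyz:
    - [0.2, 0, 0.2]
    - [0.2, 0, 0.2]
    - [0.2, 0, 0.2]
    - [0.2, 0, -20]
    - [0.2, 0, -70]
    - [5.6, -12, -120]
    - [5.6, -12, -150]
    - [5.6, -12, -150]
    - [5.6, -12, -150]
    - [5.6, -12, -150]
    - [5.6, -12, -150]
    - [5.6, -12, -150]
  twist:
    - [0, 0, 0]
    - [0, 0, 0]
    - [0, 0, 0]
    - [0, 0, 0]
    - [0, 0, 0]
    - [0, 0, -10]
    - [0, 0, -20]
    - [0, 0, -30]
    - [0, 0, -40]
    - [0, 0, -50]
    - [0, 0, -60]
    - [0, 0, -60]

```text
t: 48.3
position: [449.3, -49.1, 233.6]
tcp_rot: [3.142, -0.003, 0.0]
ft_force: [0.7, -0.3, -0.5]
finger_gap: 0.25
```

```bash
python3 - <<'E'
from h import *
s=snap("wrist","w27"); st=telemetry.observe();print(st["t"],st["position"],st["finger_gap"],yaw())
T=tub(s); ring(s,(60,40,20),(95,255,200),55,guess=T)
tubtops(s,[(478.5,-49.3),(521,-49.3),(500,-12.5),(457,-12.5),(500,-86),(457,-86),(436,-49)])
cv2.imwrite("pics/w27c.png",cv2.resize(s["color"][90:260,190:380,::-1],None,fx=4,fy=4))
E
```

```text
48.35 [449.28744202 -49.09438817 233.54764374] 0.24953427571493966 (np.float64(-90.24410367156274), np.float64(-0.24410295460740541))
tub [479.6 -48.9] r 71.9 res 0.14 0.42
ring [479.3 -49.3] r 20.6 res 0.6 1.4
top px 280.1 176.4 r 8.3 exp 8.4 -> [477.8 -49.1]
top px 280.0 129.0 r 9.1 exp 8.8 -> [521.2 -49.1]
top px 239.9 152.3 r 8.8 exp 8.6 -> [500.4 -11.9]
top px 238.8 201.2 r 12.4 exp 8.2 -> [453.5  -9. ]
top px 319.0 153.0 r 8.6 exp 8.6 -> [499.7 -85.2]
top px 321.2 201.2 r 12.5 exp 8.2 -> [453.5 -89. ]
top px 280.0 223.7 r 12.7 exp 8.1 -> [430.4 -49. ]
```

View pics/w27c.png

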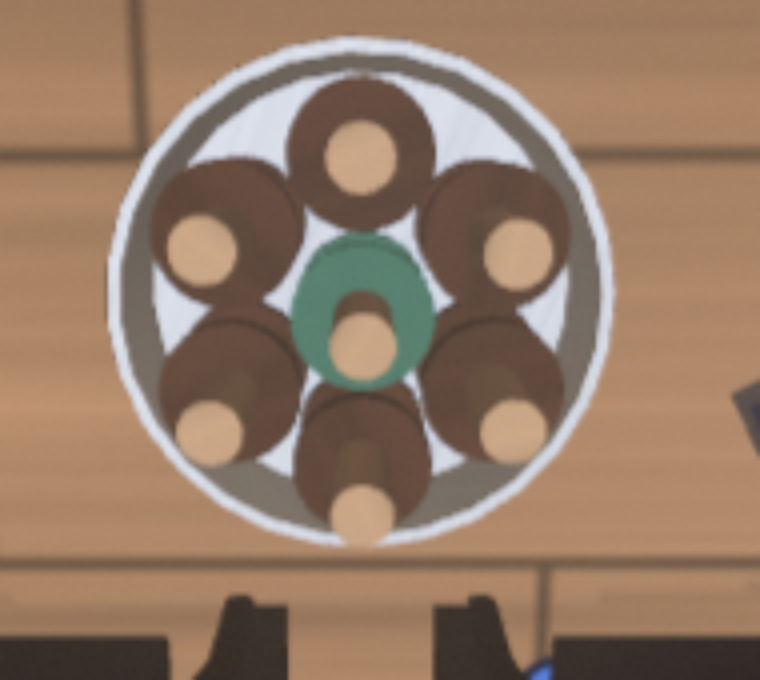

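Call:
apply_moves:
  gripper: [-0.1, -0.1, -0.1, -0.1, -0.1, -0.1, -0.1, -0.1]
  xyz:
    - [-20, -317, -6]
    - [-20, -317, -6]
    - [-20, -317, -6]
    - [-20, -317, -6]
    - [-20, -317, -6]
    - [-20, -317, -6]
    - [-20, -317, -6]
    - [-20, -317, -6]
  twist:
    - [0, 0, 0]
    - [0, 0, 0]
    - [0, 0, 0]
    - [0, 0, 0]
    - [0, 0, 0]
    - [0, 0, 0]
    - [0, 0, 0]
    - [0, 0, 0]

```text
t: 49.35
position: [429.7, 266.7, 239.3]
tcp_rot: [3.141, -0.005, -0.0]
ft_force: [0.1, -0.4, -0.2]
finger_gap: 0.454
```

```bash
python3 - <<'E'
from h import *
s=snap("wrist","w28"); st=telemetry.observe();print(st["t"],st["position"],st["qpos"].round(2),yaw())
top(s,proj(s,[472,269,131]),131,13)
hsv=cv2.cvtColor(s["color"],cv2.COLOR_RGB2HSV); m=cv2.inRange(hsv,(0,150,120),(6,255,255)); cs,_=cv2.findContours(m,0,1); c=max(cs,key=cv2.contourArea)
P=np.array([onz(s,*p[0],6)[:2] for p in c],np.float32); print("pad",cv2.minEnclosingCircle(P))
E
```

```text
49.4 [429.85059354 266.56157359 239.43026168] [ 0.4  -0.07  1.83 -0.    1.37  1.97] (np.float64(-90.20126384938193), np.float64(-0.20126393216007635))
top px 277.0 165.0 r 18.4 exp 9.3 -> [472.2 269.2]
pad ((636.4298095703125, 266.49908447265625), 33.85823440551758)
```

View pics/w28.png

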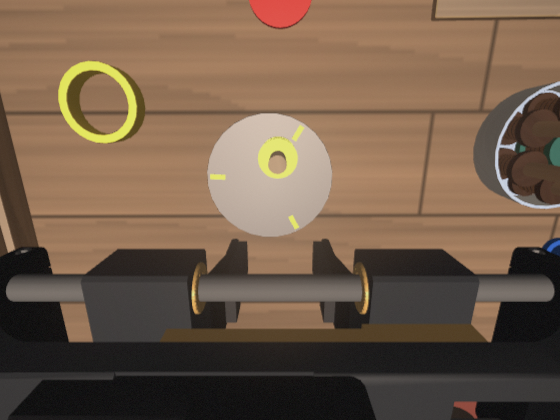

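Call:
apply_moves:
  gripper: [-0.1, -0.1, -0.1, -0.1, -0.1, -0.1, -0.1, -0.9, -0.9, -0.9, -0.9, -0.9]
  xyz:
    - [43, -2.6, 20]
    - [43, -2.6, 60]
    - [43, -2.6, 100]
    - [43, -2.6, 122]
    - [43, -2.6, 129]
    - [43, -2.6, 129]
    - [43, -2.6, 129]
    - [43, -2.6, 129]
    - [43, -2.6, 129]
    - [43, -2.6, 129]
    - [43, -2.6, 129]
    - [43, -2.6, 129]
  twist:
    - [0, 0, 0]
    - [0, 0, 0]
    - [0, 0, 0]
    - [0, 0, 0]
    - [0, 0, 0]
    - [0, 0, 0]
    - [0, 0, 0]
    - [0, 0, 0]
    - [0, 0, 0]
    - [0, 0, 0]
    - [0, 0, 0]
    - [0, 0, 0]

```text
t: 50.9
position: [472.4, 270.6, 110.5]
tcp_rot: [-3.142, 0.001, 0.0]
ft_force: [-0.4, -1.6, -0.4]
finger_gap: 0.177
```

Call:
apply_moves:
  gripper: [-0.9, -0.9, -0.9, -0.9, -0.9, -0.9, -0.9, -0.9, -0.9]
  xyz:
    - [0, 0, -30]
    - [0, 0, -80]
    - [0, 0, -125]
    - [50, 2, -125]
    - [115, 4.5, -125]
    - [115, 4.5, -125]
    - [115, 4.5, -125]
    - [115, 4.5, -125]
    - [115, 4.5, -125]
  twist:
    - [0, 0, 0]
    - [0, 0, 0]
    - [0, 0, 0]
    - [0, 0, 0]
    - [0, 0, 0]
    - [0, 0, 0]
    - [0, 0, 0]
    - [0, 0, 0]
    - [0, 0, 0]

```text
t: 52.02
position: [586.7, 266.4, 236.4]
tcp_rot: [-3.141, -0.0, -0.002]
ft_force: [0.2, 0.6, -0.9]
finger_gap: 0.174
```

```bash
python3 - <<'E'
from h import *
s=snap("wrist","w29"); st=telemetry.observe();print(st["t"],st["position"],st["finger_gap"])
hsv=cv2.cvtColor(s["color"],cv2.COLOR_RGB2HSV); m=cv2.inRange(hsv,(0,150,120),(6,255,255)); cs,_=cv2.findContours(m,0,1); c=max(cs,key=cv2.contourArea)
P=np.array([onz(s,*p[0],6)[:2] for p in c],np.float32); r=cv2.minEnclosingCircle(P);print("pad",r); to(r[0][0],r[0][1],160,0)
E
```

```text
52.075 [586.84495952 266.31900444 236.3988051 ] 0.17517242368076874
pad ((647.1708984375, 266.12725830078125), 35.87129592895508)
t 52.08 pos [586.8 266.3 236.4] tool dirs(y,x) [-90.   0.] shift [60.2  0.2 76.5]
twist [-0.  -0.1  0. ]
```

View pics/w29.png

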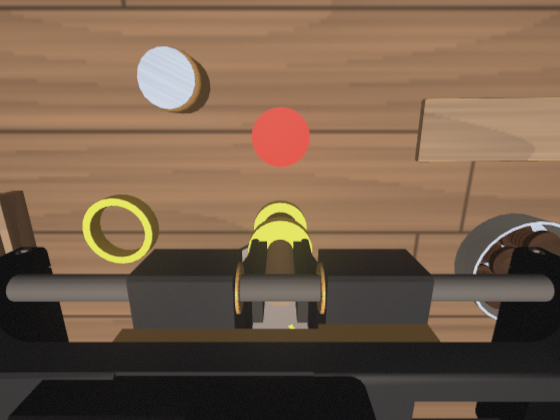

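Call:
apply_moves:
  gripper: [-0.9, -0.9, -0.9, -0.9, -0.9, -0.9, -0.9, -0.9]
  xyz:
    - [59, 0.2, 20]
    - [59, 0.2, 60]
    - [59, 0.2, 100]
    - [59, 0.2, 135]
    - [59, 0.2, 148]
    - [59, 0.2, 152]
    - [59, 0.2, 153]
    - [59, 0.2, 153]
  twist:
    - [0, 0, 0]
    - [0, 0, 0]
    - [0, 0, 0]
    - [0, 0, 0]
    - [0, 0, 0]
    - [0, 0, 0]
    - [0, 0, 0]
    - [0, 0, 0]

```text
t: 53.08
position: [647.5, 266.1, 84.4]
tcp_rot: [-3.141, 0.001, -0.004]
ft_force: [-0.9, 0.5, -0.0]
finger_gap: 0.179
```

```bash
python3 - <<'E'
from h import *
to(646,266.1,81.6,0);print(telemetry.observe()["ft_force"])
E
```

```text
t 53.08 pos [647.5 266.1  84.4] tool dirs(y,x) [-90.  -0.] shift [-1.5 -0.   2.8]
twist [-0.  -0.2 -0. ]
[-0.8538397   0.53485725 -0.0223622 ]
```

Call:
apply_moves:
  gripper: [-0.9, -0.9, -0.9, -0.5, -0.5, -0.5, -0.5, -0.5, -0.5, -0.5, -0.5]
  xyz:
    - [-1, 0, 1.5]
    - [-1, 0, 2.3]
    - [-1, 0, 2.3]
    - [-1, 0, 2.3]
    - [-1, 0, 2.3]
    - [-1, 0, -20]
    - [-1, 0, -70]
    - [-30, 0, -130]
    - [-55, 0, -155]
    - [-55, 0, -155]
    - [-55, 0, -155]
  twist:
    - [0, 0, 0]
    - [0, 0, 0]
    - [0, 0, 0]
    - [0, 0, 0]
    - [0, 0, 0]
    - [0, 0, 0]
    - [0, 0, 0]
    - [0, 0, 0]
    - [0, 0, 0]
    - [0, 0, 0]
    - [0, 0, 0]

```text
t: 54.45
position: [591.6, 265.7, 237.7]
tcp_rot: [3.142, -0.001, 0.001]
ft_force: [0.8, -0.5, -0.4]
finger_gap: 0.251
```

```bash
python3 - <<'E'
from h import *
s=snap("wrist","w30"); st=telemetry.observe();print(st["t"],st["position"],st["finger_gap"],st["ft_force"])
hsv=cv2.cvtColor(s["color"],cv2.COLOR_RGB2HSV); m=cv2.inRange(hsv,(0,150,120),(6,255,255)); cs,_=cv2.findContours(m,0,1); c=max(cs,key=cv2.contourArea)
P=np.array([onz(s,*p[0],6)[:2] for p in c],np.float32); print("pad",cv2.minEnclosingCircle(P))
print(np.round(proj(s,[646.5,266,102]),0)); top(s,proj(s,[646.5,266,102]),102,13)
cv2.imwrite("pics/w30.png",s["color"][:,:,::-1])
snap("scene","sceneE");snap("side","sideE")
E
```

```text
54.5 [591.3810056  265.43376481 236.50801772] 0.24666382208113743 [-0.14642803 -0.43296192 -0.29013083]
pad ((647.29736328125, 266.0938720703125), 35.85539627075195)
[280. 148.]
top px 280.0 146.5 r 17.4 exp 8.6 -> [647.8 265.7]
```

View pics/w30.png

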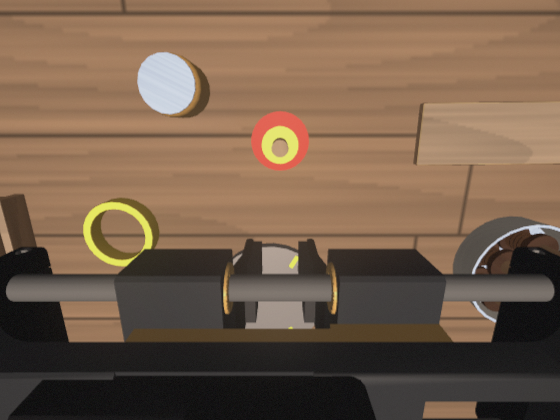

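View pics/sceneE.png

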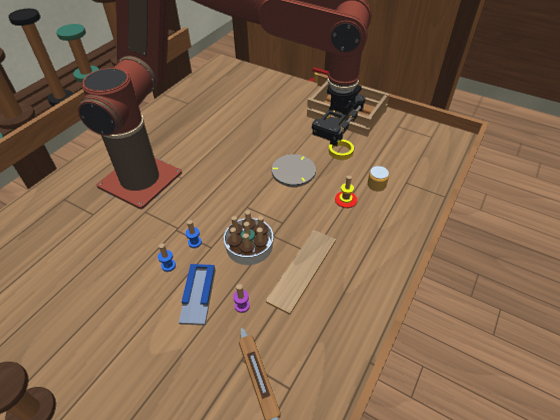

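Call:
apply_moves:
  gripper: [-0.5, -0.5, -0.5, -0.5, -0.5, -0.5, -0.5, -0.5, -0.5, -0.5]
  xyz:
    - [-142, 315, 0]
    - [-142, 315, 0]
    - [-142, 315, 0]
    - [-142, 315, 0]
    - [-142, 315, 0]
    - [-142, 315, 0]
    - [-142, 315, 0]
    - [-142, 315, 0]
    - [-142, 315, 0]
    - [-142, 315, 0]
  twist:
    - [0, 0, 0]
    - [0, 0, 0]
    - [0, 0, 0]
    - [0, 0, 0]
    - [0, 0, 0]
    - [0, 0, 0]
    - [0, 0, 0]
    - [0, 0, 0]
    - [0, 0, 0]
    - [0, 0, 0]

```text
t: 55.85
position: [449.5, -48.3, 237.3]
tcp_rot: [-3.141, -0.002, 0.001]
ft_force: [-0.6, -0.3, 0.5]
finger_gap: 0.249
```

```bash
python3 - <<'E'
from h import *
s=snap("wrist","w31"); st=telemetry.observe();print(st["t"],st["position"],st["ft_force"])
T=tub(s); ring(s,(60,40,20),(95,255,200),55,guess=T)
cv2.imwrite("pics/w31c.png",cv2.resize(s["color"][90:260,190:380,::-1],None,fx=4,fy=4))
E
```

```text
55.9 [449.51219641 -48.43171547 237.33243332] [ 0.23124131 -1.03825425 -0.06307654]
tub [479.6 -48.9] r 71.9 res 0.14 0.52
ring [479.4 -49.4] r 20.6 res 0.6 1.22
```

View pics/w31c.png

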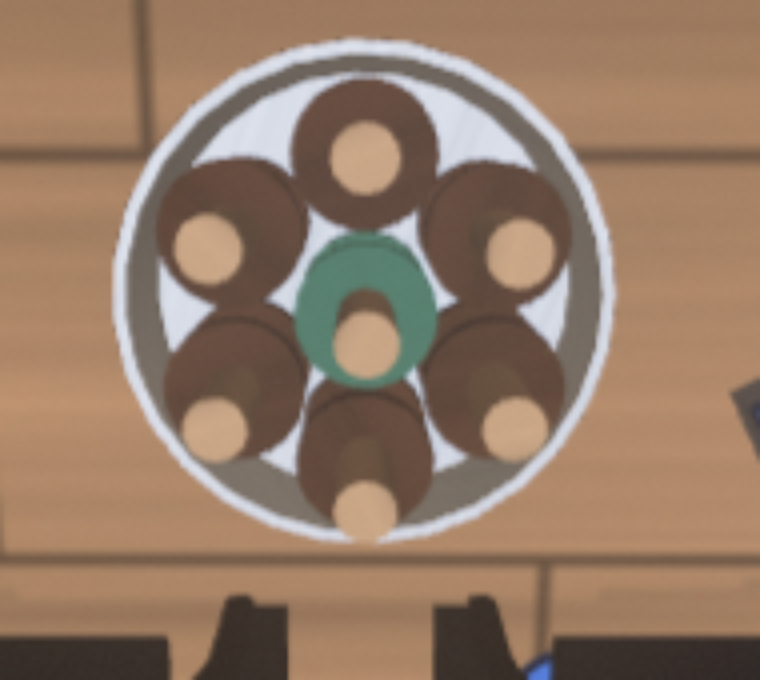

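All seven bobbins stand upright in the tub as a full honeycomb, and the gripper is clear of everything. I'm handing the job in.

```bash
python3 -c "
from rig import workorder
print(workorder.sign_off())"
```

```text
the job is handed in; nothing more can be done
None
```

The job is finished and handed in at about 56 s. The green bobbin went into the middle of the empty tub first. The four brown board bobbins and both brown rail bobbins then filled all six places round it; I slid the rail ones to the open end before lifting them. The yellow bobbin stands on the red pad.

**Last checks:**
- **Tub:** it stayed at (479.6, -48.9) mm throughout, with no knock seen. The green flange measured about 0.5 mm from its centre.
- **Brown bobbins:** the last picture shows all six upright and evenly spaced. The three farther stems measured about 42 to 43 mm from the tub centre. The automatic stem fit failed for the three nearer ones, so I judged those by eye and from where the tool released them.
- **Yellow bobbin:** it sits about 1 mm from the pad centre, judged by eye and by the release point. The automatic stem fit was loose there too.
- **Bystanders:** the tin, shuttle and tape roll look untouched in the final scene picture.

I had to set the green bobbin down twice: the first placing was about 2.5 mm off-centre, so I regripped and shifted it before adding the others. The wrist camera and the measured tool position disagreed by about 1 mm along x, and I allowed for that in each placing.

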